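Unload the movement cassettes onto the inspection rail

TASK

Unload the transit carrier for inspection: swing its hinged hold-down bar up and all the way back, slide each movement cassette out toward the front from under the guide lips, and line up all the cassettes in one row on the datum rail, each flat on the rail with an end square and flush against the rear fence, the first against the end stop and each of the others butted against its neighbour so that no gap is left. Then swing the bar fully down again on the empty carrier; do not disturb the tin, the bottle and the small eyeglass loupe.

Things in the scene. Friction and masses are not known exactly. Their poses are not given: they have to be found in the camera images.
- carrier: Transit carrier: fixed aluminium plate 150 (x) x 288 (y) x 6 mm, front (-x) toward the robot; origin under its middle. Four lanes run along its x; ribs 7 mm wide, 7 mm high guide the flanges with 1.5 mm play each side. Over the lanes' rear 60 mm dark keeper lips (7 to 10 mm above the plate) reach over the flanges: a cassette lifts off only after sliding 60 mm or more to -x.
- carrier_middle (a point): Point on the carrier's plate midway between the two inner lanes, at the middle of the seated cassettes' length; lane middles at y = -87, -29, +29, +87 mm from it. In this frame (the carrier's axes): rear wall at x = +50 mm, 16 mm high; keeper lips x = -10 to +50 mm; ribs end at x = -50 mm, the plate at -70 mm; hinge lugs, 53 mm high, at x = +70, y = +-136 mm.
- bar (a joint): Angle (rad) of the hinged hold-down frame: 0 = down, its flat bar over the cassettes' ledges in front of their boxes, so that they can neither slide out nor lift; 1.57 = upright; 2.1 = fully back on its stop, where it stays by its weight. It turns easily (280 g) and falls either way from near upright.
- bar_grip (a point): Middle of the frame's round grip rod: 12 mm in diameter, 256 mm long, along the carrier's y, black sleeve at its middle, 150 mm from the hinge axis; bar down: 47 mm over the bench, 80 mm in front of carrier_middle, free below. Pinched from above it turns between the fingers as the frame swings. Side arms at y = +-127 mm; the flat bar is 39 mm nearer the hinge, 23 mm lower.
- bar_hinge (a point): Middle of the hold-down frame's hinge axis (along the carrier's y) at the carrier's rear, 47 mm over the bench. Axes as the carrier's.
- rail_corner (a point): Datum rail: fixed dark plate 134 (x) x 230 (y) x 6 mm, aluminium fence along its rear (+x), end stop at its left (+y), both 18 mm high over the plate; white scale in front. Point: inner corner of fence face, stop face and plate top. Rail axes. Cassettes stand with their length along x, at negative x and y: with no gaps their middles are at x = -50, y = -24, -72, -120, -168 mm.
- cassette_a_mid (a point): One of 3 or 4 like grey plastic cassettes (rest absent), 160 g. Foot flange 100 long (x) x 48 wide (y) x 5 mm thick; box on it 36 wide, 20 mm high, from x = -32 to the rear end +50 mm; front 18 mm a ledge 10 mm high. On top at x = y = 0 an upright grip fin to handle it by: 26 (x) x 10 mm (y), from 20 to 50 mm above the underside. Point: x = y = 0, 25 mm above the underside; x to its rear, z up.
- cassette_b_mid (a point): Another cassette like cassette_a, same point and axes. In the carrier all cassettes' axes are parallel to the carrier's and their rear ends stand at its rear wall.
- cassette_c_mid (a point): Another cassette like cassette_a, same point and axes. Between the fins of cassettes butted in a row 38 mm are clear, in the carrier 48 mm.
- cassette_d_mid (a point): Another cassette like cassette_a, same point and axes. Between the fins of cassettes butted in a row 38 mm are clear, in the carrier 48 mm.
- screw_tin: Bystander: low round tin, 56 mm across, 15 mm high; origin under its middle. Leave it alone.
- amber_bottle: Bystander: amber bottle, 42 mm across, 69 mm high; origin under its middle. Leave it alone.
- loupe_small: Bystander: small black eyeglass loupe, 37 mm across, 32 mm high; origin under its middle. Leave it alone.
Mind the look-alikes: they are no part of the job. Leave any blue look-alike of the part that bears cassette_b_mid alone.

How it is judged:
By the outcome, as a careful person would: the job done as asked, in the order asked, and still so for the second after the job is handed in, with the robot touching nothing.
Of cassette_a, cassette_b, cassette_c, cassette_d only 3 to 4 are there at a start; the rules pass over those that are not, and their reading is None.
At some moment in a run one of cassette_a, cassette_b, cassette_c, cassette_d may be knocked a few centimetres aside while the robot is not near it.
Once in a run the grip may slacken for a moment while it holds something.
It also fails if it takes over 210 s, if anything falls off the work surface, if the arm or the gripper's body presses on something with over 40 N, if the wrist force passes 120 N, or if a joint passes its speed limit or range.

ROBOT

A 6-joint arm with a two-finger parallel gripper is mounted at the origin on a cart in front of the work surface, level with it; the furniture and walls round the work are solid. World frame = base frame: x ahead of the robot, y to its left, z up, the work surface at z = 0. Lengths are in m, angles in rad, forces in N, time in s.
With the tool pointing down it reaches from about 0.35 to 0.775 m from the base axis. Payload 7.3 kg.
Tool frame: the origin (TCP) lies at the very end of the fingers, on their centre line; the grasp point (between the pads) lies 19 mm behind it; z points along the fingers, y is the line along which they close (so a half turn about z gives the same grasp; the last joint's range is limited). The gripper opens to 92 mm and grips with 3 to 60 N. Pads are 19 mm wide; open, the fingers measure 130 mm over their backs; the gripper's body (75 mm by 190 mm) begins 47 mm behind the grasp point.
Start: joints at [-1.37, 0.342, 1.524, -0, 1.275, -0.146], TCP at [0.178, -0.494, 0.196] pointing down, gripper open.
Joint ranges: [-2.53, 2.53], [-0.77, 2.02], [0.04, 2.7], [-1, 4.14], [0.28, 2.66], [-3.11, 3.11]. Speed limits (rad/s): [2.57, 2.57, 3.14, 3.14, 3.14, 3.14].

INTERFACE

Orientations are given as [roll, pitch, yaw] about the fixed x, y, z axes, in that order (R = Rz(yaw) Ry(pitch) Rx(roll)).
In Python, from cell import robot, read_camera, get_calibration gives the robot as it stands. The module is installed in compiled form; this text tells all that it offers.
- The arm moves only by the tool send_rows, never from a script. Its argument "plan" is a list of rows, each a list of 2 entries, a list of its own where there are three numbers: the shift along the tool's x, y, z as a fraction of full scale, then the turn, a rotation vector about the tool's x, y, z as a fraction of full scale. A call has exactly 10 rows; each row shifts and turns the commanded pose from where the row before left it, along the tool's axes as they then stand; what a row does not reach is not made up. Full scale, the value 1, is 0.025 m for a shift and 90 degrees for a turn. A row lasts 1/8 s, in which the tool goes at most 62.5 mm and 10.7 degrees, less where a joint would pass 70% of its speed; a pose out of reach is approached as far as the arm can. A call with a number of a shift or a turn outside -1 to 1 is refused whole. A call with a gripper value outside its range is refused whole. "gripper" is the opening, from -1 (shut) to 1 (fully open), so that 0 is half open, set as the call begins (left out, the last holds). The fingers move at their own pace and stop on an object; "force" is the grip in N (left out, the last holds). Time passes only in rows, so rows that do not move let the fingers close, or fill a call up. It gives the time, the measured TCP pose, the force, the opening and the grip force at its end, in the units of the state.
- robot.observe(): the state, without advancing time (a new reading comes with each control period).
- read_camera(name): name is "side" or "top" or "wrist"; returns (picture, depth): 384x512x3 uint8, blue, green, red; 384x512 float32, m along the optical axis (not along the pixel's ray), 0 where there is no reading.
- get_calibration(name): a dict with "intrinsics" (3x3 intrinsics, pixels), "dist_coeffs" ([k1, k2, p1, p2, k3] as OpenCV has them; the pictures are not rectified), "rvec" (rotation vector, rad) and "tvec" (3), from world to camera coordinates, as OpenCV has them. Camera axes: x right, y down, z forward; pixel columns grow to the right and rows downward; lengths in m; the calibration is good to about 2 mm. A picture is of the moment at which its call begins: read the wrist's pose just before it. get_calibration takes no time and is no camera call; for the wrist camera it gives the pose at the moment of the call.
- robot.hand_in(): hands the job in; it is judged then, once.
The state is a dict: "time": time; "qpos": joint angles; "qvel": joint speeds; "joint_efforts": joint torques, N m; "tool_pos": TCP position; "tool_rot": TCP orientation; "contact_force": force on the tool from outside, world axes, zero at the start; "torque": the same for the moment, N m; "opening": finger opening in m; "grip_force": force on a finger pad.
Only numpy, scipy, OpenCV 4.12 (cv2) and the standard library are available. Lean on these libraries where they do the work, as an engineer would, in place of code of your own. Each camera call takes 0.05 s, during which the arm holds its last target. There are 200 camera calls.

## Working session

There is one attempt and no reset: what is moved stays moved. The work goes in short steps, Python scripts to look and compute and a tool call to move; the robot and the scene stay as the last step left them, time stands still between calls to the robot, and variables do not carry over. Pictures are saved under pics/ and viewed, at most 14 in all, crops included, and the job is handed in when it is done.

Besides the shell and the picture viewer there is one more tool, called after ">>>" as name([rows], argument=value, ...), one row to a line, values as JSON. send_rows: Moves the arm, as the interface text tells. Shift numbers are shares of 0.025 m and turn numbers shares of 90 degrees, none past 1 either way. Its arguments: {"type":"object","properties":{"plan":{"type":"array"},"gripper":{"type":"number"},"force":{"type":"number"}},"required":["plan"]}

```bash
mkdir -p pics; ls; python3 - <<'E'
from cell import robot, read_camera, get_calibration
import cv2, numpy as np
o=robot.observe(); print(o)
for n in("top","side"):
    p,d=read_camera(n); cv2.imwrite(f"pics/{n}0.png",p); np.save(f"pics/{n}0.npy",d)
    c=get_calibration(n); print(n,c)
E
```

```text
pics
{'time': 0.0, 'qpos': array([-1.36998374e+00,  3.42747322e-01,  1.52504102e+00, -1.26597994e-05,
        1.27538906e+00, -1.46001804e-01]), 'qvel': array([-0.00159805,  0.00133273,  0.00082913,  0.00099308, -0.00011603,
       -0.00013696]), 'joint_efforts': array([-1.30491750e-03, -4.31244493e+01, -2.44221246e+01,  7.18543888e-02,
        5.60489588e-02, -1.29753853e-04]), 'tool_pos': array([ 0.17837191, -0.49327645,  0.19572386]), 'tool_rot': array([-3.14002300e+00, -2.18578304e-04,  3.46817918e-01]), 'contact_force': array([ 0.12318446, -0.47695948,  0.19978744]), 'torque': array([ 0.06930919, -0.05262973,  0.01117688]), 'grip_force': 0.0, 'opening': 0.09183230530119829}
top {'intrinsics': array([[400.45825168,   0.        , 255.32844366],
       [  0.        , 400.45825168, 189.44465552],
       [  0.        ,   0.        ,   1.        ]]), 'dist_coeffs': array([-0.06045316,  0.        ,  0.        ,  0.        ,  0.        ]), 'rvec': array([ 2.11982759, -2.17562363,  0.14256375]), 'tvec': array([0.22475702, 0.52702028, 1.13991701])}
side {'intrinsics': array([[346.56240745,   0.        , 254.09596522],
       [  0.        , 346.56240745, 193.99408379],
       [  0.        ,   0.        ,   1.        ]]), 'dist_coeffs': array([0.03060773, 0.        , 0.        , 0.        , 0.        ]), 'rvec': array([ 0.34293446, -2.60953999,  1.43083902]), 'tvec': array([0.57570213, 0.0111641 , 1.03661081])}
```

```bash
python3 - <<'E'
import cv2
p=cv2.imread("pics/top0.png"); cv2.imwrite("pics/top0b.png",cv2.resize(p,(800,600),interpolation=cv2.INTER_CUBIC))
E
```

```text
(no output)
```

View pics/top0b.png

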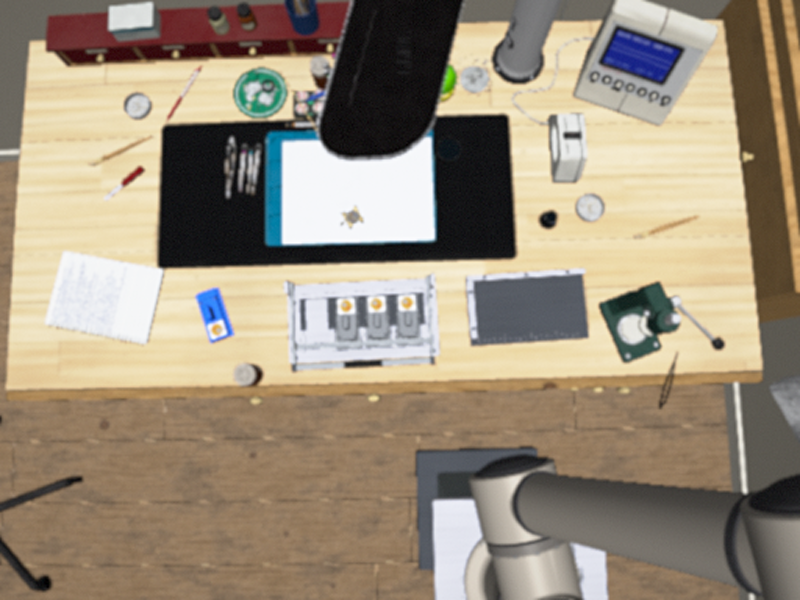

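View pics/side0.png

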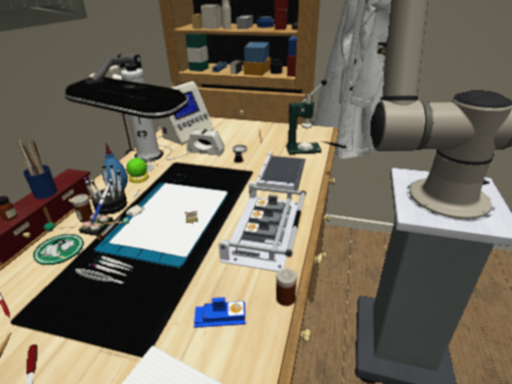

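Top view: candidates for the cassettes are the three grey ones in the carrier at about (346,318), (376,318) and (407,316). The blue look-alike at (214,315) is to be left alone. The left lane is empty. The rail is at (528,308), the bottle at (247,373), the loupe at (548,218) and the tin at (590,207). In the side view the bar is down on the carrier.

```bash
cat > h.py <<'E'
import cv2, numpy as np
from cell import robot, read_camera, get_calibration
from scipy.spatial.transform import Rotation as R
def cal(n):
    c=get_calibration(n); return c["intrinsics"],c["dist_coeffs"],R.from_rotvec(c["rvec"]).as_matrix(),np.array(c["tvec"])
def ray(c,uv,z):
    K,D,Rm,t=c; q=cv2.undistortPoints(np.array(uv,float).reshape(-1,1,2),K,D).reshape(-1,2)
    d=np.c_[q,np.ones(len(q))]@Rm; o=-Rm.T@t
    return o+d*((z-o[2])/d[:,2])[:,None]
def proj(c,P):
    K,D,Rm,t=c; return cv2.projectPoints(np.array(P,float).reshape(-1,3),cv2.Rodrigues(Rm)[0],t,K,D)[0].reshape(-1,2)
def cloud(c,d):
    K,D,Rm,t=c; h,w=d.shape; uv=np.stack(np.meshgrid(np.arange(w),np.arange(h)),-1).reshape(-1,1,2).astype(float)
    q=cv2.undistortPoints(uv,K,D).reshape(-1,2); P=np.c_[q,np.ones(len(q))]*d.reshape(-1,1)
    return ((P-t)@Rm).reshape(h,w,3)
def move(p,rpy):  # shift needed in tool axes (full-scale units) to p, and turn
    o=robot.observe(); A=R.from_euler("xyz",o["tool_rot"])
    B=R.from_euler("xyz",rpy)
    return A.inv().apply(np.array(p)-o["tool_pos"])/0.025,(A.inv()*B).as_rotvec()/(np.pi/2)
E
python3 - <<'E'
from h import *
c=cal("top")
s=0.64
for n,uv,z in [("carrier L near",(291,366),.006),("carrier R near",(437,360),.006),("rail TL",(470,275),.02),("rail TR",(585,270),.02),("rail BR",(587,340),.006),("rail BL",(473,343),.006),("cas1",(346,318),.03),("cas2",(376,318),.03),("cas3",(407,316),.03),("bottle",(247,373),.05),("loupe",(548,218),.02),("tin",(590,207),.015),("blue",(214,315),.02),("black sleeve",(362,364),.047),("lugL",(290,287),.05),("lugR",(434,281),.05)]:
    print(n,ray(c,np.array(uv)*s,z).round(3)[0])
cw=get_calibration("wrist"); print(cw); o=robot.observe();print(o["tool_pos"])
E
```

```text
carrier L near [0.408 0.42  0.006]
carrier R near [0.412 0.142 0.006]
rail TL [0.572 0.074 0.02 ]
rail TR [ 0.576 -0.148  0.02 ]
rail BR [ 0.442 -0.148  0.006]
rail BL [0.443 0.072 0.006]
cas1 [0.494 0.312 0.03 ]
cas2 [0.493 0.255 0.03 ]
cas3 [0.495 0.197 0.03 ]
bottle [0.395 0.494 0.05 ]
loupe [ 0.681 -0.083  0.02 ]
tin [ 0.702 -0.169  0.015]
blue [0.508 0.566 0.02 ]
black sleeve [0.407 0.282 0.047]
lugL [0.553 0.414 0.05 ]
lugR [0.557 0.145 0.05 ]
{'intrinsics': array([[271.13521582,   0.        , 257.93413625],
       [  0.        , 271.13521582, 190.4969597 ],
       [  0.        ,   0.        ,   1.        ]]), 'dist_coeffs': array([-0.04711671,  0.        ,  0.        ,  0.        ,  0.        ]), 'rvec': array([-2.39376422,  1.67982637,  0.21888583]), 'tvec': array([-0.52350716, -0.03195941,  0.38958954])}
[ 0.1783653  -0.49335869  0.19580207]
```

>>> send_rows([
  [[0,0,0],[0,0,0.11]],
  [[0,0,0],[0,0,0.11]],
  [[1,-1,-0.5],[0,0,0]],
  [[1,-1,-0.5],[0,0,0]],
  [[1,-1,-0.5],[0,0,0]],
  [[1,-1,-0.5],[0,0,0]],
  [[1,-1,-0.5],[0,0,0]],
  [[1,-1,-0.5],[0,0,0]],
  [[1,-1,-0.5],[0,0,0]],
  [[1,-1,-0.5],[0,0,0]],
])

```text
time: 1.35
tool_pos: [0.3788, -0.2924, 0.2965]
tool_rot: [-3.141, 0.0, 0.001]
contact_force: [0.0, 0.1, 0.8]
opening: 0.0917
grip_force: 0.0
```

>>> send_rows([
  [[0.3,-1,0],[0,0,0]],
  [[0.3,-1,0],[0,0,0]],
  [[0.3,-1,0],[0,0,0]],
  [[0.3,-1,0],[0,0,0]],
  [[0.3,-1,0],[0,0,0]],
  [[0.3,-1,0],[0,0,0]],
  [[0.3,-1,0],[0,0,0]],
  [[0.3,-1,0],[0,0,0]],
  [[0.3,-1,0],[0,0,0]],
  [[0,0,0],[0,0,0]],
])

```text
time: 2.6
tool_pos: [0.4454, -0.0672, 0.2961]
tool_rot: [-3.141, 0.001, 0.004]
contact_force: [0.6, -0.3, 0.3]
opening: 0.0923
grip_force: 0.0
```

```bash
python3 - <<'E'
from h import *
o=robot.observe(); print(o["tool_pos"],o["tool_rot"],o["time"])
c=cal("wrist"); print("cam",-c[2].T@c[3], c[2])
p,d=read_camera("wrist"); cv2.imwrite("pics/w1.png",p); np.save("pics/w1.npy",d)
E
```

```text
[ 0.44544379 -0.06724923  0.29611737] [-3.14131895e+00  6.70808943e-04  3.79978256e-03] 2.6
cam [ 0.51333293 -0.06648007  0.48430143] [[ 3.79657252e-03 -9.99992487e-01 -7.82476375e-04]
 [-9.66947989e-01 -3.87060515e-03  2.54944317e-01]
 [-2.54945431e-01 -2.11300631e-04 -9.66955419e-01]]
```

View pics/w1.png

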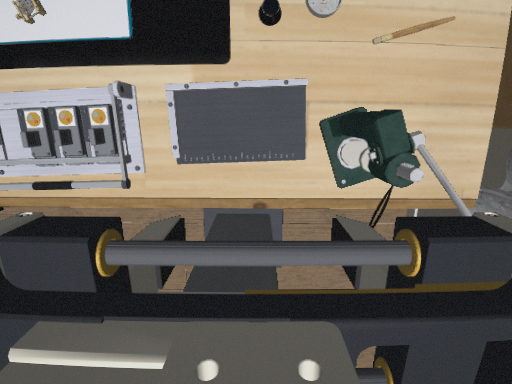

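Wrist view: rail plate with corners (175,90), (306,84), (305,158) and (178,163). Three cassettes are in the carrier at left, with yellow discs at (35,118), (66,117) and (98,115). The bar is down, with its rod at (60,185).

>>> send_rows([
  [[0,-1,0],[0,0,0]],
  [[0,-1,0],[0,0,0]],
  [[0,-1,0],[0,0,0]],
  [[0,-1,0],[0,0,0]],
  [[0,-1,0],[0,0,0]],
  [[0,-1,0],[0,0,0]],
  [[0,-1,0],[0,0,0]],
  [[0,-1,0],[0,0,0]],
  [[0,-1,0],[0,0,0]],
  [[0,-1,0],[0,0,0]],
])

```text
time: 3.9
tool_pos: [0.4454, 0.1812, 0.2962]
tool_rot: [3.141, 0.0, 0.0]
contact_force: [-0.2, -0.6, -0.4]
opening: 0.092
grip_force: 0.0
```

>>> send_rows([
  [[-0.1,-1,0],[0,0,0]],
  [[-0.2,-1,0],[0,0,0]],
  [[-0.2,-1,0],[0,0,0]],
  [[-0.2,-1,0],[0,0,0]],
  [[-0.1,0,0.2],[0,0,0]],
  [[0,0,0.4],[0,0,0]],
  [[0,0,0.4],[0,0,0]],
  [[0,0,0.4],[0,0,0]],
  [[0,0,0],[0,0,0]],
  [[0,0,0],[0,0,0]],
])

```text
time: 5.15
tool_pos: [0.4252, 0.2815, 0.2616]
tool_rot: [-3.142, -0.0, 0.001]
contact_force: [-0.5, 0.2, -0.3]
opening: 0.0921
grip_force: 0.0
```

```bash
python3 - <<'E'
from h import *
o=robot.observe(); print(o["tool_pos"],o["tool_rot"],o["time"])
c=cal("wrist")
import pickle
p,d=read_camera("wrist"); cv2.imwrite("pics/w2.png",p); np.save("pics/w2.npy",d); pickle.dump(c,open("pics/w2.pkl","wb"))
cv2.imwrite("pics/w2c.png",cv2.resize(p[:220],(800,344),interpolation=cv2.INTER_CUBIC))
# depth sanity
P=cloud(c,d); 
for uv in [(258,60),(258,120),(258,30)]: print(uv,P[uv[1],uv[0]].round(4))
E
```

```text
[0.42521306 0.28148131 0.26156514] [-3.14156543e+00 -3.51765884e-04  1.05368108e-03] 5.15
(258, 60) [ 5.824e-01  2.824e-01 -1.000e-04]
(258, 120) [0.4922 0.2823 0.016 ]
(258, 30) [0.624  0.2824 0.003 ]
```

View pics/w2c.png

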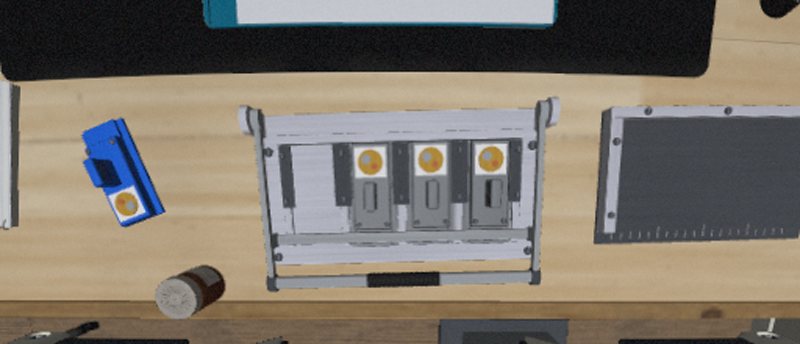

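Close view: blue look-alike at (125,172) and bottle at (190,292). Grey cassettes at x≈371, 431 and 490 in lanes 2 to 4, lane 1 empty. Rod with black sleeve at (403,280). The choice is the three grey cassettes.

```bash
python3 - <<'E'
from h import *
import pickle
c=pickle.load(open("pics/w2.pkl","rb")); d=np.load("pics/w2.npy"); p=cv2.imread("pics/w2.png")
P=cloud(c,d); X,Y,Z=P[...,0],P[...,1],P[...,2]; ok=(d>0); ok[190:]=False
def reg(x0,x1,y0,y1,z0,z1): return ok&(X>x0)&(X<x1)&(Y>y0)&(Y<y1)&(Z>z0)&(Z<z1)
# fins
m=reg(.44,.54,.15,.4,.048,.065)
n,l,st,ce=cv2.connectedComponentsWithStats(m.astype(np.uint8))
for i in range(1,n):
    if st[i,4]>15:
        q=P[l==i]; print("fin",st[i,4],q.mean(0).round(4),q.min(0).round(4),q.max(0).round(4))
# rod
m=reg(.38,.43,.14,.42,.048,.06); q=P[m]; print("rod",len(q),q.mean(0),np.polyfit(q[:,1],q[:,0],1),q.min(0),q.max(0))
for y0 in (.18,.23,.28,.33,.38):
    s=q[abs(q[:,1]-y0)<.01]; print(y0,len(s),s[:,0].min().round(4),s[:,0].max().round(4),s[:,2].max().round(4))
# side arms / lugs
for nm,y0,y1 in(("lugR",.12,.17),("lugL",.39,.44)):
    q=P[reg(.52,.6,y0,y1,.045,.08)]; print(nm,len(q),q.mean(0),q.min(0),q.max(0))
# rear wall top z=.022
q=P[reg(.5,.58,.17,.4,.019,.025)]; print("wall",len(q),q.min(0),q.max(0))
# plate front edge
q=P[reg(.38,.47,.17,.4,.003,.009)];
for y0 in(.2,.25,.3,.35):
    s=q[abs(q[:,1]-y0)<.01]; print("plate front",y0,len(s),s[:,0].min())
# rail: fence tops
q=P[reg(.55,.62,-.03,.06,.02,.03)]; print("fence",len(q),np.polyfit(q[:,1],q[:,0],1), q.min(0),q.max(0))
for y0 in(.04,.02,0,-.02):
    s=q[abs(q[:,1]-y0)<.008]; print(y0,len(s),s[:,0].min(),s[:,0].max(),s[:,2].mean())
q=P[reg(.44,.56,.05,.1,.02,.03)]
for x0 in(.46,.49,.52,.55):
    s=q[abs(q[:,0]-x0)<.008]; print("stop",x0,len(s),s[:,1].min() if len(s) else 0,s[:,1].max() if len(s) else 0)
E
```

```text
fin 322 [0.4908 0.1579 0.0518] [0.4409 0.1534 0.048 ] [0.5393 0.1624 0.0544]
fin 144 [0.487  0.2562 0.0552] [0.4742 0.2506 0.0519] [0.4992 0.2611 0.058 ]
fin 150 [0.4884 0.1992 0.055 ] [0.4757 0.1934 0.0482] [0.5009 0.2041 0.0584]
fin 130 [0.4852 0.3134 0.0553] [0.4728 0.3089 0.0509] [0.4978 0.3181 0.0577]
rod 1500 [0.40803338 0.28449228 0.05204634] [-0.02077659  0.41394416] [0.39462888 0.15176999 0.04802179] [0.42938642 0.4136036  0.05746912]
0.18 94 0.4044 0.4153 0.0547
0.23 105 0.4027 0.4136 0.0545
0.28 118 0.3995 0.4136 0.0558
0.33 97 0.3992 0.4107 0.0543
0.38 93 0.3977 0.4101 0.0545
lugR 360 [0.55105437 0.15651677 0.05322466] [0.52031734 0.1459178  0.045038  ] [0.57122877 0.16338855 0.06066965]
lugL 322 [0.54649006 0.41648557 0.05359101] [0.52004708 0.40958003 0.04501189] [0.56474817 0.4271647  0.06083694]
wall 1092 [0.50108403 0.17002294 0.01902636] [0.54667989 0.39982814 0.02499792]
plate front 0.2 130 0.41987363603763844
plate front 0.25 132 0.4179883545014312
plate front 0.3 134 0.4161143993115609
plate front 0.35 272 0.4144396073264639
fence 419 [-0.03780979  0.56729895] [ 0.5601071  -0.02984951  0.02009159] [0.57397623 0.05991543 0.02739386]
0.04 71 0.5613828364831506 0.5716651412657243 0.023584159354448055
0.02 71 0.5611484061848193 0.5708557399778619 0.02392847826937532
0 75 0.5624695135359374 0.5727534634422278 0.023666797803126815
-0.02 71 0.5632329461610398 0.5739762268864356 0.02371922921494891
stop 0.46 91 0.0681774875641517 0.08099555217274265
stop 0.49 76 0.0705734838739007 0.08145769500451042
stop 0.52 98 0.0714446676243967 0.08374510525674486
stop 0.55 94 0.07106218746316818 0.08396096839581728
```

```bash
python3 - <<'E'
from h import *
import pickle
c=pickle.load(open("pics/w2.pkl","rb")); d=np.load("pics/w2.npy"); P=cloud(c,d); 
Rm=np.array([[3.79657252e-03,-9.99992487e-01,-7.82476375e-04],[-9.66947989e-01,-3.87060515e-03,2.54944317e-01],[-2.54945431e-01,-2.11300631e-04,-9.66955419e-01]])
c1=(c[0],c[1],Rm,-Rm@np.array([0.51333293,-0.06648007,0.48430143]))
p1=cv2.imread("pics/w1.png"); P1=cloud(c1,np.load("pics/w1.npy"))
def edges(p,cc,line0,line1,z,half=7,n=60,sign=None,vert=False):
    "points of strongest brightness step across a predicted world line; sign=+1 step up along +normal"
    g=cv2.GaussianBlur(cv2.cvtColor(p,cv2.COLOR_BGR2GRAY).astype(np.float32),(0,0),.7)
    out=[]
    a,b=np.array(line0),np.array(line1); nrm=np.array([(b-a)[1],-(b-a)[0]]); nrm/=np.linalg.norm(nrm)
    for t in np.linspace(0,1,n):
        s=np.arange(-.009,.009,.00025); w=(a+(b-a)*t)+s[:,None]*nrm
        uv=proj(cc,np.c_[w,np.full(len(s),z)]).astype(np.float32)
        v=cv2.remap(g,uv[:,0].copy(),uv[:,1].copy(),cv2.INTER_LINEAR).ravel(); gr=np.gradient(v)*(sign or 1)
        i=np.argmax(gr if sign else abs(gr)); out.append(w[i])
    return np.array(out)
def fit(q,ax):
    x,y=(q[:,1],q[:,0]) if ax=="y" else (q[:,0],q[:,1])
    k=np.ones(len(x),bool)
    for _ in range(4):
        f=np.polyfit(x[k],y[k],1); r=y-np.polyval(f,x); k=abs(r)<max(.0006,1.5*r[k].std())
    return f,k.sum(),r[k].std()
# rail plate: fence foot (dark->bright toward +x), normal of a->b with b at -y: (dy,-dx) = (-,0) -> flip order
F=fit(edges(p1,c1,(.562,-.13),(.559,.055),.006,sign=1),"y"); print("fence foot",F)
S=fit(edges(p1,c1,(.55,.071),(.45,.068),.006,sign=1),"x"); print("stop foot",S)
a,b=F[0]; m,k=S[0]
x=(a*k+b)/(1-a*m); print("corner",x,m*x+k)
q=edges(p1,c1,(.562,-.13),(.559,.055),.024,sign=None); 
# depth-based: carrier plate front edge
X,Y,Z=P[...,0],P[...,1],P[...,2]
p=cv2.imread("pics/w2.png")
print("carrier front",fit(edges(p,c,(.4205,.17),(.413,.40),.006,sign=1),"y"))
print("fins lane pitch slope", (.4852-.4884)/(.3134-.1992))
for nm,y0 in (("R",.1579),("L",.4164)):
    mk=(Z>.05)&(Z<.058)&(abs(Y-y0)<.012)&(X>.43)&(X<.53); mk[190:]=0
    q=P[mk]; print("arm",nm,len(q),np.polyfit(q[:,0],q[:,1],1))
# stop from w1 cloud
X,Y,Z=P1[...,0],P1[...,1],P1[...,2]; mk=(Z>.021)&(Z<.028); mk[190:]=0
for x0 in(.46,.48,.50,.52,.54):
    s=mk&(abs(X-x0)<.01)&(Y>.04)&(Y<.1); print("stop",x0,Y[s].min(),Y[s].max())
for y0 in(.04,.0,-.04,-.08,-.12):
    s=mk&(abs(Y-y0)<.01)&(X>.54)&(X<.6); print("fence",y0,X[s].min(),X[s].max())
E
```

```text
fence foot (array([-0.03649827,  0.56437176]), np.int64(43), np.float64(0.00032942177666290943))
stop foot (array([0.04065409, 0.05491511]), np.int64(44), np.float64(0.00031138982171934716))
corner 0.561534243353533 0.07774376952396668
carrier front (array([-0.02671903,  0.42451938]), np.int64(34), np.float64(0.0003087578806716651))
fins lane pitch slope -0.02802101576182119
arm R 286 [0.02642787 0.14465519]
arm L 290 [0.02950588 0.39744017]
stop 0.46 0.06744898497844083 0.08000171660768983
stop 0.48 0.06878122078163067 0.08161920069288697
stop 0.5 0.06980587433585078 0.08189524669132461
stop 0.52 0.07022637968752038 0.0837479784810339
stop 0.54 0.07161356328794864 0.08422328595467844
fence 0.04 0.5608444450291303 0.5701203032076774
fence 0.0 0.5622406129121557 0.5714903742626616
fence -0.04 0.5636972878216582 0.5730091515358738
fence -0.08 0.5651679305623951 0.574657140011463
fence -0.12 0.5670604544797054 0.5765098630069556
```

>>> send_rows([
  [[0,0,0],[0,0,-0.102]],
  [[0,0,0],[0,0,-0.102]],
  [[0,0,0],[0,0,-0.102]],
  [[0,0,0],[0,0,-0.102]],
  [[0,0,0],[0,0,-0.102]],
  [[0,0,0],[0,0,-0.102]],
  [[0,0,0],[0,0,-0.102]],
  [[0,0,0],[0,0,-0.102]],
  [[0,0,0],[0,0,-0.102]],
  [[0,0,0],[0,0,-0.102]],
], gripper=-0.35, force=15)

```text
time: 6.45
tool_pos: [0.4252, 0.2817, 0.2618]
tool_rot: [3.141, -0.0, 1.609]
contact_force: [-0.4, 1.2, 0.5]
opening: 0.0298
grip_force: 0.0
```

>>> send_rows([
  [[0.06,-0.75,0.5],[0,0,0]],
  [[0,0,1],[0,0,0]],
  [[0,0,1],[0,0,0]],
  [[0,0,1],[0,0,0]],
  [[0,0,1],[0,0,0]],
  [[0,0,1],[0,0,0]],
  [[0,0,1],[0,0,0]],
  [[0,0,0.7],[0,0,0]],
  [[0,0,0],[0,0,0]],
  [[0,0,0],[0,0,0]],
])

```text
time: 7.7
tool_pos: [0.4069, 0.2828, 0.0823]
tool_rot: [3.14, -0.001, 1.604]
contact_force: [-1.4, 0.4, -0.5]
opening: 0.03
grip_force: 0.0
```

>>> send_rows([
  [[0,0,0.5],[0,0,0]],
  [[0,0,0.5],[0,0,0]],
  [[0,0,0.5],[0,0,0]],
  [[0,0,0.4],[0,0,0]],
  [[0,0,0],[0,0,0]],
  [[0,0,0],[0,0,0]],
  [[0,0,0],[0,0,0]],
  [[0,0,0],[0,0,0]],
  [[0,0,0],[0,0,0]],
  [[0,0,0],[0,0,0]],
])

```text
time: 8.95
tool_pos: [0.4063, 0.2824, 0.034]
tool_rot: [3.141, -0.0, 1.603]
contact_force: [-0.3, -0.0, 0.2]
opening: 0.0301
grip_force: 0.0
```

>>> send_rows([
  [[0,0,0],[0,0,0]],
  [[0,0,0],[0,0,0]],
  [[0,0,0],[0,0,0]],
  [[0,0,0],[0,0,0]],
  [[0,0,0],[0,0,0]],
  [[0,0,0],[0,0,0]],
  [[0,0,0],[0,0,0]],
  [[0,0,0],[0,0,0]],
  [[0,0,0],[0,0,0]],
  [[0,0,0],[0,0,0]],
], gripper=-1, force=12)

```text
time: 10.2
tool_pos: [0.4062, 0.2824, 0.0339]
tool_rot: [-3.142, 0.0, 1.603]
contact_force: [0.4, 0.6, 0.2]
opening: 0.0007
grip_force: 0.0
```

```bash
python3 - <<'E'
from h import *
o=robot.observe(); print(o["tool_pos"],o["opening"],o["contact_force"])
p,d=read_camera("wrist"); q,e=read_camera("side")
cv2.imwrite("pics/s3.png",np.hstack([cv2.resize(p,(400,300)),cv2.resize(q[120:300,180:420],(400,300),interpolation=cv2.INTER_CUBIC)]))
E
```

```text
[0.40623117 0.28240053 0.03386879] 0.0006673813742274743 [0.4009765  0.64084994 0.19130461]
```

View pics/s3.png

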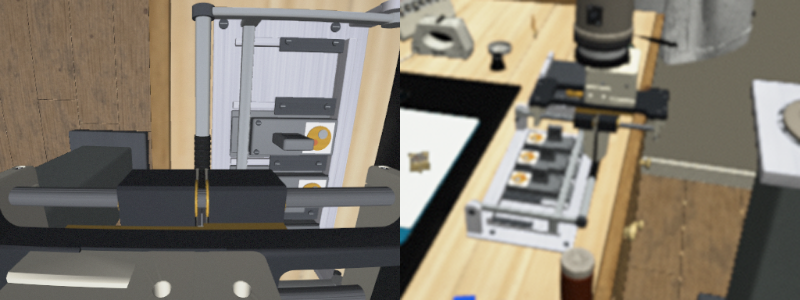

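```bash
python3 - <<'E'
from h import *
c=cal("wrist"); p,d=read_camera("wrist"); P=cloud(c,d); np.save("pics/w4.npy",d); cv2.imwrite("pics/w4.png",p)
X,Y,Z=P[...,0],P[...,1],P[...,2]
for y0 in np.arange(.29,.42,.01):
    m=(abs(Y-y0)<.004)&(X>.385)&(X<.43)&(Z>.03)&(Z<.2)
    if m.sum()>3: print(y0.round(3),m.sum(),X[m].min().round(4),X[m].max().round(4),Z[m].min().round(4),Z[m].max().round(4))
# column samples along finger line
for v in range(215,275,6): print(v,P[v,258].round(4),p[v,258])
E
```

```text
0.29 424 0.3987 0.4125 0.0462 0.1299
0.3 754 0.3851 0.43 0.0456 0.1828
0.31 15625 0.385 0.43 0.0451 0.1823
0.32 4950 0.385 0.43 0.0445 0.1553
0.33 228 0.3991 0.4102 0.0487 0.0545
0.34 241 0.3988 0.4104 0.0467 0.0546
0.35 258 0.3986 0.41 0.0474 0.0546
0.36 265 0.3983 0.4096 0.0479 0.0542
0.37 263 0.3981 0.4092 0.0481 0.0545
0.38 274 0.3984 0.4095 0.0462 0.0554
0.39 291 0.3974 0.409 0.0462 0.0549
0.4 304 0.3972 0.4086 0.0458 0.0543
0.41 1006 0.3947 0.4299 0.0406 0.0574
215 [0.4056 0.2905 0.0542] [45 43 43]
221 [0.4055 0.2924 0.0699] [37 36 35]
227 [0.4055 0.2923 0.0792] [30 30 27]
233 [0.4055 0.2926 0.0881] [26 27 27]
239 [0.4055 0.2926 0.0957] [32 30 27]
245 [0.4048 0.3134 0.1449] [74 71 71]
251 [0.4048 0.3123 0.1467] [110 104 101]
257 [0.4049 0.3106 0.1473] [121 117 113]
263 [0.4049 0.3084 0.1471] [113 108 107]
269 [0.4058 0.2835 0.109 ] [52 52 49]
```

```bash
python3 - <<'E'
import cv2
p=cv2.imread("pics/w4.png"); cv2.imwrite("pics/w4c.png",cv2.resize(p[130:300,180:340],None,fx=3.5,fy=3.5,interpolation=cv2.INTER_CUBIC))
E
```

```text
(no output)
```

View pics/w4c.png

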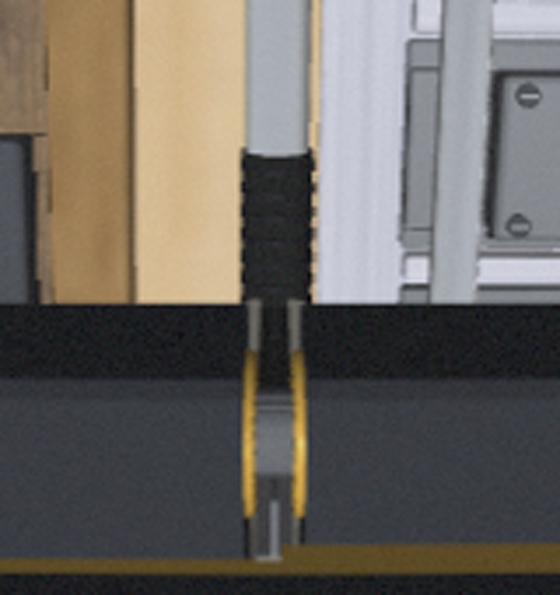

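The fingers show closed in the middle of the sleeve, but the reading says no grip. I'll test with a small lift.

>>> send_rows([
  [[0,0,-0.2],[0,0,0]],
  [[0,0,-0.2],[0,0,0]],
  [[0,0,-0.2],[0,0,0]],
  [[0,0,0],[0,0,0]],
  [[0,0,0],[0,0,0]],
  [[0,0,0],[0,0,0]],
  [[0,0,0],[0,0,0]],
  [[0,0,0],[0,0,0]],
  [[0,0,0],[0,0,0]],
  [[0,0,0],[0,0,0]],
])

```text
time: 11.6
tool_pos: [0.4062, 0.2824, 0.0489]
tool_rot: [3.142, 0.0, 1.603]
contact_force: [0.2, -1.1, -0.1]
opening: 0.0009
grip_force: 0.0
```

```bash
python3 - <<'E'
from h import *
o=robot.observe(); print(o["tool_pos"],o["opening"],o["grip_force"],o["contact_force"])
c=cal("wrist"); p,d=read_camera("wrist"); P=cloud(c,d)
X,Y,Z=P[...,0],P[...,1],P[...,2]
for y0 in (.34,.38):
    m=(abs(Y-y0)<.004)&(X>.385)&(X<.43)&(Z>.03)&(Z<.2); print(y0,X[m].min(),X[m].max(),Z[m].max())
# gripper finger surface: y in .287-.297
m=(abs(Y-.2925)<.004)&(Z<.12); 
for z0 in np.arange(.04,.12,.01):
    s=m&(abs(Z-z0)<.004)
    if s.sum(): print("z",z0.round(3),s.sum(),X[s].min().round(4),X[s].max().round(4))
E
```

```text
[0.40623953 0.28240888 0.04887648] 0.0008729665594851163 0.0 [ 0.16068927 -1.11417849 -0.1397216 ]
0.34 0.39837955295327665 0.41026890308667113 0.054159124584140024
0.38 0.3975330482255299 0.40937641578240236 0.05458013418305418
z 0.05 169 0.3989 0.4123
z 0.08 47 0.4 0.4104
z 0.09 74 0.4013 0.409
z 0.1 74 0.4016 0.4088
z 0.11 51 0.4029 0.4076
```

```bash
python3 - <<'E'
from h import *
c=cal("wrist"); p,d=read_camera("wrist"); P=cloud(c,d); cv2.imwrite("pics/w5.png",p)
for v in range(196,250,2): print(v,P[v,258].round(4),P[v,250].round(4),P[v,266].round(4),p[v,258])
E
```

```text
196 [0.4053 0.299  0.0535] [0.3996 0.2978 0.0499] [0.4111 0.2982 0.05  ] [40 41 40]
198 [0.4054 0.2973 0.0529] [0.3997 0.2969 0.0519] [0.4111 0.2973 0.0522] [46 49 46]
200 [0.4054 0.2966 0.0554] [0.3997 0.295  0.0507] [0.4112 0.2953 0.0504] [49 45 43]
202 [0.4054 0.295  0.055 ] [0.3997 0.2932 0.0497] [0.4113 0.2936 0.0498] [41 41 40]
204 [0.4055 0.2934 0.0545] [0.3998 0.2924 0.0518] [0.4113 0.2926 0.0513] [35 33 35]
206 [0.4056 0.2918 0.054 ] [0.3998 0.2904 0.0504] [0.4114 0.2905 0.0494] [45 45 41]
208 [0.4056 0.29   0.0533] [0.3998 0.2887 0.05  ] [0.4114 0.2894 0.0508] [34 40 40]
210 [0.4056 0.2888 0.0542] [0.3999 0.2879 0.0519] [0.4115 0.2879 0.0509] [32 32 28]
212 [0.4057 0.2874 0.0543] [0.3999 0.2857 0.0501] [0.4116 0.2862 0.0504] [52 46 49]
214 [0.4058 0.2857 0.0537] [0.4    0.2842 0.0502] [0.4116 0.2848 0.0507] [38 41 38]
216 [0.4058 0.2841 0.0535] [0.4006 0.2935 0.0798] [0.4104 0.2938 0.0797] [39 35 36]
218 [0.4055 0.2925 0.0802] [0.4019 0.3189 0.1508] [0.4072 0.3197 0.1524] [36 28 35]
220 [0.4055 0.2924 0.0833] [0.4019 0.3184 0.1515] [0.4072 0.3192 0.1531] [36 32 30]
222 [0.4
[... 467 characters left out ...]
7  0.3185 0.1614] [31 29 25]
234 [0.4055 0.2926 0.1044] [0.4022 0.3175 0.1609] [0.407  0.3186 0.163 ] [30 29 28]
236 [0.4055 0.2923 0.1063] [0.4022 0.3169 0.1611] [0.407  0.3173 0.1617] [31 33 34]
238 [0.4055 0.2929 0.11  ] [0.4022 0.3163 0.1612] [0.407  0.317  0.1623] [29 27 25]
240 [0.4055 0.2925 0.1115] [0.4023 0.3157 0.1614] [0.4071 0.3163 0.1624] [37 38 37]
242 [0.4047 0.3142 0.1594] [0.4023 0.3159 0.1632] [0.4071 0.3158 0.1625] [60 58 55]
244 [0.4048 0.3135 0.1593] [0.4023 0.3159 0.1645] [0.4071 0.3156 0.1635] [75 69 69]
246 [0.4048 0.3132 0.16  ] [0.4023 0.3152 0.1643] [0.407  0.3155 0.1646] [99 92 90]
248 [0.4048 0.3131 0.1613] [0.4024 0.3144 0.164 ] [0.4071 0.3143 0.1636] [93 91 88]
```

```bash
python3 - <<'E'
from h import *
import pickle
c=pickle.load(open("pics/w2.pkl","rb")); P=cloud(c,np.load("pics/w2.npy"))-np.array([.42521,.28148,.26156])
X,Y,Z=P[...,0],P[...,1],P[...,2]
for s in(1,-1):
    for y0 in (.042,.044,.046,.048,.05,.055,.06,.065):
        m=(abs(Y*s-y0)<.0012)&(abs(X)<.03)&(Z>-.06)&(Z<.1)
        if m.sum(): print(s,y0,m.sum(),"zmin",Z[m].min().round(4),"x",X[m].min().round(4),X[m].max().round(4))
p=cv2.imread("pics/w2.png")
cv2.imwrite("pics/w2d.png",p[200:])
E
```

```text
1 0.046 459 zmin 0.0298 x -0.0104 0.0095
1 0.048 972 zmin 0.0306 x -0.0119 0.0284
1 0.05 591 zmin 0.03 x -0.0119 0.03
1 0.055 103 zmin 0.0342 x 0.0097 0.0111
1 0.06 76 zmin 0.0401 x 0.0097 0.0111
1 0.065 4 zmin 0.0641 x 0.0103 0.0109
-1 0.044 179 zmin 0.0311 x -0.0099 0.0094
-1 0.046 619 zmin 0.0296 x -0.0104 0.0128
-1 0.048 823 zmin 0.0295 x -0.0283 0.0298
-1 0.05 110 zmin 0.0311 x 0.0098 0.0137
-1 0.055 97 zmin 0.0362 x 0.0096 0.0112
-1 0.06 77 zmin 0.0402 x 0.0098 0.0112
```

View pics/w2d.png

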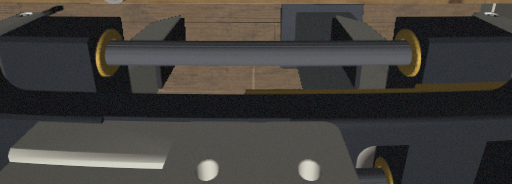

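Depth shows the fingertips really sit about 30 mm above the reported TCP, so tip z = tool z + 0.030. The fingers closed over the rod and missed it. I'll grasp again with that offset.

>>> send_rows([
  [[0,0,0],[0,0,0]],
  [[0,0,0],[0,0,0]],
  [[0,0,0],[0,0,0]],
  [[0,0,0],[0,0,0]],
  [[0,0,0.3],[0,0,0]],
  [[0,0,0.4],[0,0,0]],
  [[0,0,0.4],[0,0,0]],
  [[0,0,0.4],[0,0,0]],
  [[0,0,0.3],[0,0,0]],
  [[0,0,0],[0,0,0]],
], gripper=-0.35)

```text
time: 12.95
tool_pos: [0.4058, 0.2822, 0.0032]
tool_rot: [-3.14, 0.001, 1.603]
contact_force: [0.1, -0.5, -0.3]
opening: 0.0298
grip_force: 0.0
```

>>> send_rows([
  [[0,0,0],[0,0,0]],
  [[0,0,0],[0,0,0]],
  [[0,0,0],[0,0,0]],
  [[0,0,0],[0,0,0]],
  [[0,0,0],[0,0,0]],
  [[0,0,0],[0,0,0]],
  [[0,0,0],[0,0,0]],
  [[0,0,0],[0,0,0]],
  [[0,0,0],[0,0,0]],
  [[0,0,0],[0,0,0]],
], gripper=-1, force=12)

```text
time: 14.2
tool_pos: [0.4066, 0.2826, 0.0042]
tool_rot: [3.141, -0.0, 1.603]
contact_force: [1.7, -0.4, 4.8]
opening: 0.0114
grip_force: 12.0
```

>>> send_rows([
  [[0,0.032,-0.623],[0,0,0]],
  [[0,0.097,-0.616],[0,0,0]],
  [[0,0.161,-0.603],[0,0,0]],
  [[0,0.221,-0.583],[0,0,0]],
  [[0,0.282,-0.556],[0,0,0]],
  [[0,0.338,-0.525],[0,0,0]],
  [[0,0.39,-0.486],[0,0,0]],
  [[0,0.439,-0.444],[0,0,0]],
  [[0,0.482,-0.395],[0,0,0]],
  [[0,0.521,-0.343],[0,0,0]],
])

```text
time: 15.45
tool_pos: [0.4762, 0.2842, 0.1336]
tool_rot: [-3.133, 0.002, 1.604]
contact_force: [-11.0, -3.6, 11.7]
opening: 0.0113
grip_force: 12.0
```

```bash
python3 - <<'E'
from h import *
P=cloud(cal("top"),np.load("pics/top0.npy")); m=(P[...,2]>.15)&(P[...,0]>.5)&(P[...,1]>-.1)&(P[...,1]<.5)&(P[...,0]<.95); print(P[m].min(0),P[m].max(0))
for x in(.6,.65,.7,.75,.8):
    s=m&(abs(P[...,0]-x)<.03); print(x,s.sum(),P[s].min(0) if s.any() else"",P[s].max(0) if s.any() else "")
E
```

```text
[0.70229391 0.09965987 0.29886808] [0.94992095 0.32681081 0.3351568 ]
0.6 0  
0.65 0  
0.7 729 [0.70229391 0.17232859 0.29886808] [0.72999394 0.32151098 0.3306899 ]
0.75 1849 [0.72005318 0.14489996 0.30313391] [0.77996202 0.32681081 0.33443426]
0.8 1826 [0.77004587 0.13107594 0.3064012 ] [0.82990735 0.32433415 0.33510503]
```

The lamp head (x ≥ 0.70, z ≈ 0.30) limits the gripper body, so I'll swing to about 1.77 rad and let the frame fall back onto its stop.

>>> send_rows([
  [[0,0.553,-0.288],[0,0,0]],
  [[0,0.581,-0.228],[0,0,0]],
  [[0,0.601,-0.167],[0,0,0]],
  [[0,0.615,-0.103],[0,0,0]],
  [[0,0.622,-0.04],[0,0,0]],
  [[0,0.623,0.026],[0,0,0]],
  [[0,0.617,0.09],[0,0,0]],
  [[0,0,0],[0,0,0]],
  [[0,0,0],[0,0,0]],
  [[0,0,0],[0,0,0]],
])

```text
time: 16.7
tool_pos: [0.5843, 0.2873, 0.1501]
tool_rot: [-3.139, 0.002, 1.603]
contact_force: [0.1, -4.6, -2.3]
opening: 0.0116
grip_force: 12.0
```

```bash
python3 - <<'E'
from h import *
o=robot.observe(); print(o["tool_pos"],o["opening"],o["contact_force"])
c=cal("wrist"); p,d=read_camera("wrist"); cv2.imwrite("pics/w6.png",p); P=cloud(c,d)-o["tool_pos"]
X,Y,Z=P[...,0],P[...,1],P[...,2]
m=(Y>.03)&(Y<.1)&(abs(X)<.03)&(Z>0.02)&(Z<.09)
print(m.sum(), P[m].mean(0), P[m].max(0))
E
```

```text
[0.58428367 0.28727614 0.15011929] 0.01156772563351254 [ 0.1350414  -4.59344879 -2.31520817]
3323 [-0.00226243  0.0662167   0.04902967] [0.00531482 0.09997479 0.05281858]
```

>>> send_rows([
  [[0,0,0],[0,0,0]],
  [[0,0,0],[0,0,0]],
  [[0,0,0],[0,0,0]],
  [[0,0,0],[0,0,0]],
  [[0,0,-0.4],[0,0,0]],
  [[0,0,-0.5],[0,0,0]],
  [[0,0,-0.5],[0,0,0]],
  [[0,-0.4,-0.5],[0,0,0]],
  [[0,-0.8,-0.2],[0,0,0]],
  [[0,-0.8,0],[0,0,0]],
], gripper=-0.35)

```text
time: 18.0
tool_pos: [0.5347, 0.2867, 0.2047]
tool_rot: [3.14, -0.0, 1.603]
contact_force: [0.1, -0.4, 0.3]
opening: 0.0298
grip_force: 0.0
```

>>> send_rows([
  [[0,-0.8,-0.5],[0,0,0]],
  [[0,-0.8,-0.5],[0,0,0]],
  [[0,-0.8,-0.5],[0,0,0]],
  [[0,-0.8,-0.5],[0,0,0]],
  [[0,-0.8,0],[0,0,0]],
  [[0,0,0],[0,0,0]],
  [[0,0,0],[0,0,0]],
  [[0,0,0],[0,0,0]],
  [[0,0,0],[0,0,0]],
  [[0,0,0],[0,0,0]],
])

```text
time: 19.25
tool_pos: [0.4358, 0.2833, 0.2532]
tool_rot: [-3.141, 0.0, 1.603]
contact_force: [-0.4, 0.6, -0.5]
opening: 0.0299
grip_force: 0.0
```

```bash
python3 - <<'E'
from h import *
o=robot.observe(); print(o["tool_pos"],o["tool_rot"],o["contact_force"])
p,d=read_camera("wrist"); q,e=read_camera("side"); P=cloud(cal("side"),e)
X,Y,Z=P[...,0],P[...,1],P[...,2]
m=(X>.5)&(X<.68)&(Y>.37)&(Y<.43)&(Z>.12)&(Z<.25); print("rod end",m.sum(),P[m].mean(0),P[m].min(0),P[m].max(0))
cv2.imwrite("pics/s7.png",np.hstack([cv2.resize(p,(400,300)),cv2.resize(q[90:300,150:430],(400,300),interpolation=cv2.INTER_CUBIC)]))
E
```

```text
[0.43577441 0.28331581 0.25321244] [-3.14116790e+00  2.80090053e-04  1.60322527e+00] [-0.42759116  0.56342626 -0.4596355 ]
rod end 363 [0.60796294 0.40782152 0.16108161] [0.58168116 0.3704972  0.1202326 ] [0.63559612 0.42071545 0.18703991]
```

View pics/s7.png

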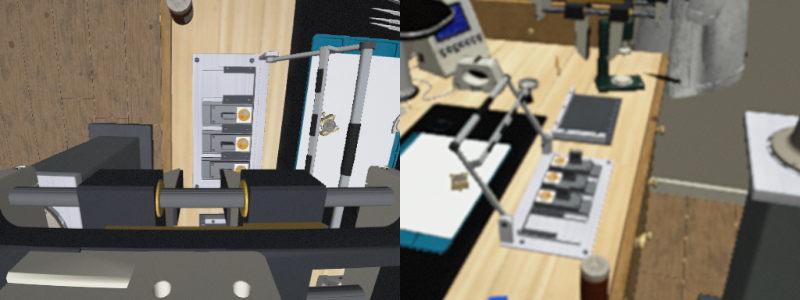

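Bar is fully back: in the side crop its rod is at (465,140), behind the carrier. Next I turn the gripper to yaw ≈ π so the camera faces the front, and measure the fins again.

>>> send_rows([
  [[0,0,0],[0,0,-0.1]],
  [[0,0,0],[0,0,-0.1]],
  [[0,0,0],[0,0,-0.1]],
  [[0,0,0],[0,0,-0.1]],
  [[0,0,0],[0,0,-0.1]],
  [[0,0,0],[0,0,-0.1]],
  [[0,0,0],[0,0,-0.1]],
  [[0,0,0],[0,0,-0.1]],
  [[0,0,0],[0,0,-0.1]],
  [[0,0,0],[0,0,-0.097]],
], gripper=-0.1)

```text
time: 20.6
tool_pos: [0.4356, 0.2834, 0.2535]
tool_rot: [-3.141, 0.0, -3.109]
contact_force: [-0.7, -0.1, 0.3]
opening: 0.0415
grip_force: 0.0
```

```bash
cat >> h.py <<'E'
def fins(z0,z1,xr=(.3,.65),yr=(-.2,.45),name="wrist",minpx=25,maxrow=200):
    o=robot.observe(); c=cal(name); p,d=read_camera(name); P=cloud(c,d); X,Y,Z=P[...,0],P[...,1],P[...,2]
    m=(d>0)&(Z>z0)&(Z<z1)&(X>xr[0])&(X<xr[1])&(Y>yr[0])&(Y<yr[1])
    if name=="wrist": m[maxrow:]=False
    n,l,st,_=cv2.connectedComponentsWithStats(m.astype(np.uint8)); r=[]
    for i in range(1,n):
        if st[i,4]>=minpx:
            q=P[l==i]; e=np.ptp(q,axis=0)
            if e.max()<.05: r.append((st[i,4],q.mean(0),(q.min(0)+q.max(0))/2,e,cv2.minAreaRect((q[:,:2]*1000).astype(np.float32))))
    return o,p,P,r
E
python3 - <<'E'
from h import *
o,p,P,r=fins(.05,.062); cv2.imwrite("pics/w8.png",p)
print(o["tool_pos"],o["tool_rot"],o["time"])
for q in r: print(q[0],q[1].round(4),q[2].round(4),q[3].round(4),q[4])
E
```

```text
[0.43561944 0.283393   0.25346431] [-3.14149061e+00  1.31471192e-06 -3.10861061e+00] 20.6
55 [0.4796 0.1992 0.055 ] [0.4799 0.1983 0.054 ] [0.0105 0.0106 0.0073] ((479.8562316894531, 198.3222198486328), (10.585912704467773, 10.47519302368164), 89.50845336914062)
54 [0.4784 0.2552 0.055 ] [0.4783 0.2552 0.0545] [0.0103 0.0105 0.0068] ((478.3266906738281, 255.1463165283203), (10.23216724395752, 10.470539093017578), 0.5120849609375)
54 [0.4758 0.3123 0.0552] [0.4762 0.3123 0.0542] [0.0103 0.0091 0.0077] ((476.22711181640625, 312.29034423828125), (10.221378326416016, 8.93118667602539), 2.066077947616577)
```

>>> send_rows([
  [[-0.4,-0.686,0.4],[0,0,0]],
  [[-0.4,-0.686,0.4],[0,0,0]],
  [[-0.4,-0.686,0.4],[0,0,0]],
  [[-0.4,-0.686,0.4],[0,0,0]],
  [[-0.4,-0.686,0.4],[0,0,0]],
  [[0,0,1],[0,0,0]],
  [[0,0,1],[0,0,0]],
  [[0,0,1],[0,0,0]],
  [[0,0,1],[0,0,0]],
  [[0,0,1],[0,0,0]],
])

```text
time: 21.9
tool_pos: [0.4883, 0.1985, 0.0775]
tool_rot: [-3.142, 0.0, -3.115]
contact_force: [0.5, -0.2, 0.3]
opening: 0.0411
grip_force: 0.0
```

>>> send_rows([
  [[0,0,0.2],[0,0,0]],
  [[0,0,0.5],[0,0,0]],
  [[0,0,0.5],[0,0,0]],
  [[0,0,0.5],[0,0,0]],
  [[0,0,0.5],[0,0,0]],
  [[0,0,0.5],[0,0,0]],
  [[0,0,0.3],[0,0,0]],
  [[0,0,0],[0,0,0]],
  [[0,0,0],[0,0,0]],
  [[0,0,0],[0,0,0]],
])

```text
time: 23.15
tool_pos: [0.4883, 0.1991, 0.0039]
tool_rot: [3.141, 0.001, -3.114]
contact_force: [0.6, 0.0, 0.6]
opening: 0.0414
grip_force: 0.0
```

>>> send_rows([
  [[0,0,0],[0,0,0]],
  [[0,0,0],[0,0,0]],
  [[0,0,0],[0,0,0]],
  [[0,0,0],[0,0,0]],
  [[0,0,0],[0,0,0]],
  [[0,0,0],[0,0,0]],
  [[0,0,0],[0,0,0]],
  [[0,0,0],[0,0,0]],
  [[0.1,0,0],[0,0,0]],
  [[0.2,0,0],[0,0,0]],
], gripper=-1, force=20)

```text
time: 24.4
tool_pos: [0.482, 0.1986, 0.0038]
tool_rot: [-3.141, 0.003, -3.114]
contact_force: [4.1, -4.8, -0.7]
opening: 0.0096
grip_force: 20.0
```

>>> send_rows([
  [[0.3,0,0],[0,0,0]],
  [[0.3,0,0],[0,0,0]],
  [[0.3,0,0],[0,0,0]],
  [[0.3,0,0],[0,0,0]],
  [[0.3,0,0],[0,0,0]],
  [[0.3,0,0],[0,0,0]],
  [[0.3,0,0],[0,0,0]],
  [[0.3,0,0],[0,0,0]],
  [[0.1,0,0],[0,0,0]],
  [[0,0,0],[0,0,0]],
])

```text
time: 25.65
tool_pos: [0.4183, 0.197, 0.0036]
tool_rot: [-3.141, 0.001, -3.114]
contact_force: [1.2, -4.9, -0.2]
opening: 0.01
grip_force: 20.0
```

>>> send_rows([
  [[0,0,-0.5],[0,0,0]],
  [[0,0,-0.8],[0,0,0]],
  [[0,0,-1],[0,0,0]],
  [[0,0,-0.9],[0,0,0]],
  [[-0.4,-0.8,0],[0,0,0]],
  [[-0.4,-0.8,0],[0,0,0]],
  [[-0.4,-0.8,0],[0,0,0]],
  [[-0.4,-0.8,0],[0,0,0]],
  [[-0.4,-0.8,0],[0,0,0]],
  [[-0.4,-0.8,0],[0,0,0]],
])

```text
time: 26.9
tool_pos: [0.4817, 0.0789, 0.0842]
tool_rot: [3.141, 0.001, -3.113]
contact_force: [-0.5, 0.9, -1.5]
opening: 0.0096
grip_force: 20.0
```

>>> send_rows([
  [[-0.4,-0.8,0],[0,0,-0.006]],
  [[-0.4,-0.6,0],[0,0,0]],
  [[-0.13,-0.09,0],[0,0,0]],
  [[0,0,0],[0,0,0]],
  [[0,0,0.5],[0,0,0]],
  [[0,0,0.5],[0,0,0]],
  [[0,0,0.5],[0,0,0]],
  [[0,0,0],[0,0,0]],
  [[0,0,0],[0,0,0]],
  [[0,0,0],[0,0,0]],
])

```text
time: 28.15
tool_pos: [0.5061, 0.0423, 0.0464]
tool_rot: [-3.141, 0.001, -3.104]
contact_force: [0.5, -0.4, -2.0]
opening: 0.0098
grip_force: 20.0
```

```bash
python3 - <<'E'
from h import *
o=robot.observe(); print(o["tool_pos"],o["tool_rot"],o["opening"],o["grip_force"])
p,d=read_camera("wrist"); q,e=read_camera("side")
cv2.imwrite("pics/s9.png",np.hstack([cv2.resize(p,(400,300)),cv2.resize(q[90:300,150:430],(400,300),interpolation=cv2.INTER_CUBIC)]))
E
```

```text
[0.5061256  0.04234262 0.04639903] [-3.14139654e+00  9.32087262e-04 -3.10421162e+00] 0.009761147203053083 19.992625415325165
```

View pics/s9.png

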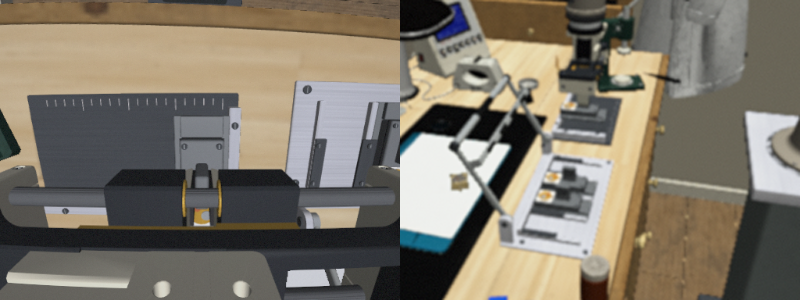

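>>> send_rows([
  [[0,0,0.4],[0,0,0]],
  [[0,0,0.4],[0,0,0]],
  [[0,0,0.4],[0,0,0]],
  [[0,0,0.2],[0,0,0]],
  [[0,0,0.1],[0,0,0]],
  [[0,0,0.1],[0,0,0]],
  [[0,0,0.08],[0,0,0]],
  [[0,0,0],[0,0,0]],
  [[0,0,0],[0,0,0]],
  [[0,0,0],[0,0,0]],
])

```text
time: 29.5
tool_pos: [0.5059, 0.0424, 0.0041]
tool_rot: [-3.141, 0.0, -3.104]
contact_force: [-0.2, -1.0, -1.0]
opening: 0.0098
grip_force: 20.0
```

>>> send_rows([
  [[0,0.04,0.01],[0,0,0]],
  [[0,0.04,0],[0,0,0]],
  [[0,0.04,0],[0,0,0]],
  [[0,0.02,0],[0,0,0]],
  [[0,0,0],[0,0,0]],
  [[0,0,0],[0,0,0]],
  [[0,0,0],[0,0,0]],
  [[0,0,0],[0,0,0]],
  [[0,0,0],[0,0,0]],
  [[0,0,0],[0,0,0]],
])

```text
time: 30.75
tool_pos: [0.5057, 0.0457, 0.0038]
tool_rot: [-3.141, 0.0, -3.104]
contact_force: [-0.5, -4.1, 0.2]
opening: 0.0102
grip_force: 20.0
```

>>> send_rows([
  [[0,0,0],[0,0,0]],
  [[0,0,0],[0,0,0]],
  [[-0.05,0,0],[0,0,0]],
  [[-0.05,0,0],[0,0,0]],
  [[-0.05,0,0],[0,0,0]],
  [[-0.05,0,0],[0,0,0]],
  [[-0.05,0,0],[0,0,0]],
  [[0,0,0],[0,0,0]],
  [[0,0,0],[0,0,0]],
  [[0,0,0],[0,0,0]],
], force=6)

```text
time: 32.0
tool_pos: [0.5099, 0.0459, 0.0034]
tool_rot: [-3.141, -0.004, -3.104]
contact_force: [-6.2, -5.2, 3.5]
opening: 0.01
grip_force: 6.0
```

>>> send_rows([
  [[0,0.03,0],[0,0,0]],
  [[0,0.03,0],[0,0,0]],
  [[-0.02,0,0],[0,0,0]],
  [[-0.02,0,0],[0,0,0]],
  [[0,0,0],[0,0,0]],
  [[0,0,0],[0,0,0]],
  [[0,0,0],[0,0,0]],
  [[0,0,0],[0,0,0]],
  [[0,0,0],[0,0,0]],
  [[0,0,0],[0,0,0]],
])

```text
time: 33.25
tool_pos: [0.5107, 0.0468, 0.0036]
tool_rot: [-3.141, -0.004, -3.104]
contact_force: [-6.7, -9.1, 5.9]
opening: 0.0103
grip_force: 6.1
```

>>> send_rows([
  [[0,0,0],[0,0,0]],
  [[0,0,0],[0,0,0]],
  [[0,0,0],[0,0,0]],
  [[0,0,-0.2],[0,0,0]],
  [[0,0,-0.4],[0,0,0]],
  [[0,0,-0.4],[0,0,0]],
  [[0,0,-1],[0,0,0]],
  [[0,0,-1],[0,0,0]],
  [[0.4,0.6,-1],[0,0,0]],
  [[0.6,0.8,-1],[0,0,0]],
], gripper=-0.45)

```text
time: 34.5
tool_pos: [0.4866, 0.0818, 0.1303]
tool_rot: [-3.142, 0.001, -3.105]
contact_force: [0.0, 0.9, -0.1]
opening: 0.0254
grip_force: 0.0
```

>>> send_rows([
  [[0.6,0.8,-1],[0,0,0]],
  [[0.6,0.8,-0.5],[0,0,0]],
  [[0.6,0.8,0],[0,0,0]],
  [[0.6,0.8,0],[0,0,0]],
  [[0.6,0.8,0],[0,0,0]],
  [[0,0,0],[0,0,0]],
  [[0,0,0],[0,0,0]],
  [[0,0,0],[0,0,0]],
  [[0,0,0],[0,0,0]],
  [[0,0,0],[0,0,0]],
], gripper=-0.1)

```text
time: 35.75
tool_pos: [0.408, 0.1785, 0.1662]
tool_rot: [-3.141, -0.0, -3.105]
contact_force: [0.3, 0.8, 0.8]
opening: 0.0413
grip_force: 0.0
```

```bash
python3 - <<'E'
from h import *
o,p,P,r=fins(.045,.062,maxrow=210); cv2.imwrite("pics/w10.png",p); np.save("pics/w10.npy",P)
print(o["tool_pos"],o["tool_rot"],o["time"])
for q in r: print(q[0],q[1].round(4),q[2].round(4),q[3].round(4))
cv2.imwrite("pics/w10c.png",cv2.resize(p[:230],None,fx=1.56,fy=1.56,interpolation=cv2.INTER_CUBIC))
E
```

```text
[0.40801741 0.17851432 0.16616064] [-3.14141243e+00 -1.45990329e-04 -3.10483115e+00] 35.75
```

View pics/w10c.png

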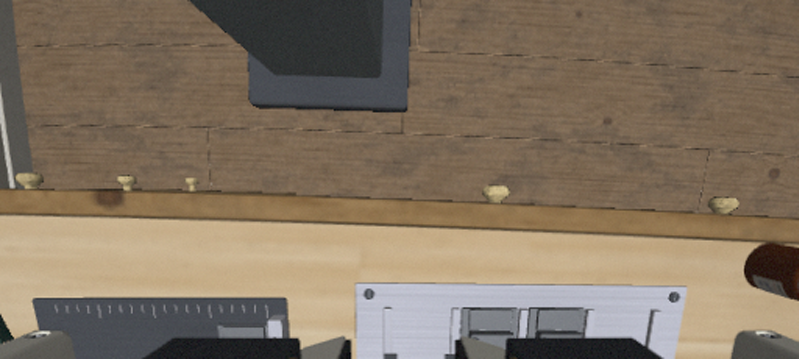

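```bash
python3 - <<'E'
from h import *
for n in("top","side"):
    o,p,P,r=fins(.04,.062,xr=(.38,.58),yr=(-.16,.4),name=n,minpx=8)
    for q in r: print(n,q[0],q[1].round(4),q[3].round(4))
E
```

```text
top 21 [0.5592 0.1474 0.0554] [0.0205 0.0065 0.0109]
top 10 [0.5591 0.1575 0.057 ] [0.0112 0.0031 0.0095]
top 40 [0.5106 0.0449 0.0536] [0.0266 0.0112 0.0181]
top 42 [0.4862 0.3109 0.0533] [0.026  0.0115 0.0172]
top 15 [0.4959 0.2543 0.0553] [0.009  0.009  0.0078]
side 58 [0.5085 0.0478 0.0508] [0.0257 0.0119 0.0202]
side 57 [0.5577 0.1562 0.0526] [0.022  0.0197 0.021 ]
side 72 [0.4856 0.2572 0.0514] [0.0252 0.0108 0.0193]
side 84 [0.4833 0.3156 0.0515] [0.0254 0.0127 0.0194]
```

>>> send_rows([
  [[-0.8,0.745,0],[0,0,0.0055]],
  [[-0.8,0.745,0],[0,0,0]],
  [[-0.8,0.745,0],[0,0,0]],
  [[-0.87,0.745,0],[0,0,0]],
  [[0,0,0.7],[0,0,0]],
  [[0,0,0.8],[0,0,0]],
  [[0,0,0.8],[0,0,0]],
  [[0,0,0.8],[0,0,0]],
  [[0,0,0.8],[0,0,0]],
  [[0,0,0.6],[0,0,0]],
])

```text
time: 37.15
tool_pos: [0.487, 0.2557, 0.0528]
tool_rot: [-3.141, -0.001, -3.113]
contact_force: [0.5, 0.6, 0.5]
opening: 0.0411
grip_force: 0.0
```

>>> send_rows([
  [[0,0,0.5],[0,0,0]],
  [[0,0,0.5],[0,0,0]],
  [[0,0,0.5],[0,0,0]],
  [[0,0,0.5],[0,0,0]],
  [[0,0,0],[0,0,0]],
  [[0,0,0],[0,0,0]],
  [[0,0,0],[0,0,0]],
  [[0,0,0],[0,0,0]],
  [[0,0,0],[0,0,0]],
  [[0,0,0],[0,0,0]],
])

```text
time: 38.4
tool_pos: [0.4873, 0.2558, 0.0038]
tool_rot: [-3.142, 0.0, -3.113]
contact_force: [-0.5, 0.1, 0.3]
opening: 0.0412
grip_force: 0.0
```

>>> send_rows([
  [[0,0,0],[0,0,0]],
  [[0,0,0],[0,0,0]],
  [[0,0,0],[0,0,0]],
  [[0,0,0],[0,0,0]],
  [[0,0,0],[0,0,0]],
  [[0,0,0],[0,0,0]],
  [[0,0,0],[0,0,0]],
  [[0,0,0],[0,0,0]],
  [[0.1,0,0],[0,0,0]],
  [[0.2,0,0],[0,0,0]],
], gripper=-1, force=20)

```text
time: 39.65
tool_pos: [0.4797, 0.2556, 0.0037]
tool_rot: [3.142, 0.0, -3.113]
contact_force: [0.2, 0.3, 1.0]
opening: 0.0098
grip_force: 20.0
```

>>> send_rows([
  [[0.3,0,0],[0,0,0]],
  [[0.3,0,0],[0,0,0]],
  [[0.3,0,0],[0,0,0]],
  [[0.3,0,0],[0,0,0]],
  [[0.3,0,0],[0,0,0]],
  [[0.3,0,0],[0,0,0]],
  [[0.3,0,0],[0,0,0]],
  [[0.3,0,0],[0,0,0]],
  [[0.1,0,0],[0,0,0]],
  [[0,0,0],[0,0,0]],
])

```text
time: 40.9
tool_pos: [0.417, 0.2538, 0.0037]
tool_rot: [-3.141, -0.0, -3.113]
contact_force: [1.0, 0.2, -2.0]
opening: 0.0098
grip_force: 20.0
```

>>> send_rows([
  [[0,0,-0.5],[0,0,0]],
  [[0,0,-0.8],[0,0,0]],
  [[0,0,-1],[0,0,0]],
  [[0,0,-0.9],[0,0,0]],
  [[-0.25,-0.9,0],[0,0,0]],
  [[-0.25,-1,0],[0,0,0]],
  [[-0.25,-1,0],[0,0,0]],
  [[-0.25,-1,0],[0,0,0]],
  [[-0.25,-1,0],[0,0,0]],
  [[-0.25,-1,0],[0,0,0]],
])

```text
time: 42.15
tool_pos: [0.4596, 0.1065, 0.0846]
tool_rot: [-3.142, 0.001, -3.113]
contact_force: [0.1, -1.0, -2.2]
opening: 0.0098
grip_force: 20.0
```

>>> send_rows([
  [[-0.4,-1,0],[0,0,-0.0055]],
  [[-0.4,-1,0],[0,0,0]],
  [[-0.4,-1,0],[0,0,0]],
  [[-0.4,-1,0],[0,0,0]],
  [[-0.24,-0.61,0],[0,0,0]],
  [[0,0,0],[0,0,0]],
  [[0,0,0],[0,0,0]],
  [[0,0,0.4],[0,0,0]],
  [[0,0,0],[0,0,0]],
  [[0,0,0],[0,0,0]],
])

```text
time: 43.4
tool_pos: [0.5089, -0.0058, 0.0736]
tool_rot: [3.142, -0.0, -3.104]
contact_force: [0.1, 0.7, -2.1]
opening: 0.0099
grip_force: 20.0
```

```bash
python3 - <<'E'
from h import *
o,p,P,r=fins(.04,.062,xr=(.38,.58),yr=(-.16,.4),name="top",minpx=8)
print(o["tool_pos"],o["tool_rot"],o["opening"])
for q in r: print(q[0],q[1].round(4))
c=cal("wrist"); p,d=read_camera("wrist"); P=cloud(c,d); cv2.imwrite("pics/w11.png",p)
# C1's ledge (z .016) front edge and sides
X,Y,Z=P[...,0],P[...,1],P[...,2]
m=(Z>.009)&(Z<.019)&(X>.44)&(X<.50)&(Y>.0)&(Y<.068); m[215:]=0
print(m.sum()); q=P[m]; print(q.min(0),q.max(0)) if len(q) else 0
E
```

```text
[ 0.50889886 -0.00578081  0.07358115] [ 3.14158089e+00 -4.29116629e-04 -3.10371120e+00] 0.009911427294875439
22 [0.5597 0.1475 0.0554]
9 [0.5587 0.1573 0.0555]
41 [0.4859 0.311  0.0536]
1022
[0.458407   0.02054954 0.00908138] [0.4991992  0.06798831 0.01870228]
```

>>> send_rows([
  [[0,0,0.5],[0,0,0]],
  [[0,0,0.6],[0,0,0]],
  [[0,0,0.6],[0,0,0]],
  [[0,0,0.5],[0,0,0]],
  [[0,0,0.3],[0,0,0]],
  [[0,0,0.15],[0,0,0]],
  [[0,0,0.1],[0,0,0]],
  [[0,0,0.04],[0,0,0]],
  [[0,0,0],[0,0,0]],
  [[0,0,0],[0,0,0]],
])

```text
time: 44.75
tool_pos: [0.5092, -0.0062, 0.0042]
tool_rot: [-3.141, 0.001, -3.104]
contact_force: [-1.1, 0.3, -0.8]
opening: 0.01
grip_force: 20.0
```

>>> send_rows([
  [[0,0.04,0],[0,0,0]],
  [[0,0.04,0],[0,0,0]],
  [[0,0.04,0],[0,0,0]],
  [[0,0.04,0],[0,0,0]],
  [[0,0.02,0],[0,0,0]],
  [[0,0,0],[0,0,0]],
  [[0,0,0],[0,0,0]],
  [[0,0,0],[0,0,0]],
  [[0,0,0],[0,0,0]],
  [[0,0,0],[0,0,0]],
])

```text
time: 46.0
tool_pos: [0.5089, -0.0023, 0.0041]
tool_rot: [-3.141, 0.0, -3.104]
contact_force: [-0.7, -5.5, -0.8]
opening: 0.0101
grip_force: 20.0
```

>>> send_rows([
  [[0,-0.02,0],[0,0,0]],
  [[0,0,0],[0,0,0]],
  [[-0.05,0,0],[0,0,0]],
  [[-0.05,0,0],[0,0,0]],
  [[-0.05,0,0],[0,0,0]],
  [[-0.05,0,0],[0,0,0]],
  [[0,0,0],[0,0,0]],
  [[0,0,0],[0,0,0]],
  [[0,0,0],[0,0,0]],
  [[0,0,0],[0,0,0]],
], force=6)

```text
time: 47.25
tool_pos: [0.5125, -0.0022, 0.0039]
tool_rot: [-3.141, -0.003, -3.104]
contact_force: [-4.9, -6.5, 3.9]
opening: 0.0101
grip_force: 6.0
```

>>> send_rows([
  [[0,0.03,0],[0,0,0]],
  [[0,0.02,0],[0,0,0]],
  [[-0.02,0,0],[0,0,0]],
  [[-0.02,0,0],[0,0,0]],
  [[0,0,0],[0,0,0]],
  [[0,0,0],[0,0,0]],
  [[0,0,0],[0,0,0]],
  [[0,0,0],[0,0,0]],
  [[0,0,0],[0,0,0]],
  [[0,0,0],[0,0,0]],
])

```text
time: 48.5
tool_pos: [0.5132, -0.0014, 0.0041]
tool_rot: [-3.141, -0.003, -3.104]
contact_force: [-6.6, -8.4, 4.9]
opening: 0.0104
grip_force: 6.0
```

>>> send_rows([
  [[0,0,0],[0,0,0]],
  [[0,0,0],[0,0,0]],
  [[0,0,0],[0,0,0]],
  [[0,0,-0.2],[0,0,0]],
  [[0,0,-0.5],[0,0,0]],
  [[0,0,-0.8],[0,0,0]],
  [[0,0,-1],[0,0,0]],
  [[0,0,-0.9],[0,0,0]],
  [[0.1,0.8,0],[0,0,0]],
  [[0.1,1,0],[0,0,0]],
], gripper=-0.45)

```text
time: 49.75
tool_pos: [0.5086, 0.0443, 0.0904]
tool_rot: [-3.141, 0.002, -3.105]
contact_force: [-0.0, 0.7, -0.2]
opening: 0.025
grip_force: 0.0
```

>>> send_rows([
  [[0.1,1,0],[0,0,0]],
  [[0.1,1,0],[0,0,0]],
  [[0.1,1,0],[0,0,0]],
  [[0.13,1,0],[0,0,0]],
  [[0,1,0],[0,0,0]],
  [[0,1,0],[0,0,0]],
  [[0,1,0],[0,0,0]],
  [[0,1,0],[0,0,0]],
  [[0,1,0],[0,0,0]],
  [[0,1,0],[0,0,0.0055]],
], gripper=-0.1)

```text
time: 51.0
tool_pos: [0.4882, 0.2945, 0.09]
tool_rot: [3.141, 0.001, -3.113]
contact_force: [0.8, 0.2, -0.5]
opening: 0.0413
grip_force: 0.0
```

>>> send_rows([
  [[0,0.81,0],[0,0,0]],
  [[0,0,0],[0,0,0]],
  [[0,0,0],[0,0,0]],
  [[0,0,0],[0,0,0]],
  [[0,0,0],[0,0,0]],
  [[0,0,0],[0,0,0]],
  [[0,0,0],[0,0,0]],
  [[0,0,0],[0,0,0]],
  [[0,0,0],[0,0,0]],
  [[0,0,0],[0,0,0]],
])

```text
time: 52.25
tool_pos: [0.4875, 0.3138, 0.089]
tool_rot: [-3.142, 0.0, -3.113]
contact_force: [-0.3, 0.3, 0.1]
opening: 0.0412
grip_force: 0.0
```

```bash
python3 - <<'E'
from h import *
for n in("top","side"):
    o,p,P,r=fins(.04,.062,xr=(.38,.58),yr=(-.16,.4),name=n,minpx=8)
    if n=="top": print(o["tool_pos"],o["tool_rot"])
    for q in r: print(n,q[0],q[1].round(4),q[3].round(3))
E
```

```text
[0.48752193 0.31383142 0.08896919] [-3.14151379e+00  4.58768178e-05 -3.11279202e+00]
top 20 [0.5592 0.1476 0.0555] [0.021 0.006 0.011]
top 10 [0.5594 0.1574 0.055 ] [0.011 0.003 0.012]
top 43 [ 0.5135 -0.0028  0.0532] [0.025 0.011 0.021]
top 40 [0.5105 0.045  0.0542] [0.026 0.012 0.016]
side 14 [5.014e-01 2.000e-04 4.930e-02] [0.007 0.008 0.017]
side 31 [0.503  0.0476 0.05  ] [0.016 0.009 0.018]
side 87 [0.4832 0.3157 0.0512] [0.026 0.014 0.019]
```

>>> send_rows([
  [[0.06,-0.04,0.4],[0,0,0]],
  [[0,0,0.6],[0,0,0]],
  [[0,0,0.6],[0,0,0]],
  [[0,0,0.6],[0,0,0]],
  [[0,0,0.6],[0,0,0]],
  [[0,0,0.4],[0,0,0]],
  [[0,0,0.2],[0,0,0]],
  [[0,0,0],[0,0,0]],
  [[0,0,0],[0,0,0]],
  [[0,0,0],[0,0,0]],
])

```text
time: 53.6
tool_pos: [0.4864, 0.3129, 0.0045]
tool_rot: [3.141, 0.001, -3.113]
contact_force: [0.1, -0.3, -0.3]
opening: 0.0412
grip_force: 0.0
```

>>> send_rows([
  [[0,0,0],[0,0,0]],
  [[0,0,0],[0,0,0]],
  [[0,0,0],[0,0,0]],
  [[0,0,0],[0,0,0]],
  [[0,0,0],[0,0,0]],
  [[0,0,0],[0,0,0]],
  [[0,0,0],[0,0,0]],
  [[0,0,0],[0,0,0]],
  [[0.1,0,0],[0,0,0]],
  [[0.2,0,0],[0,0,0]],
], gripper=-1, force=20)

```text
time: 54.85
tool_pos: [0.4785, 0.3125, 0.004]
tool_rot: [-3.142, 0.0, -3.113]
contact_force: [0.6, -0.2, -0.3]
opening: 0.0097
grip_force: 20.0
```

>>> send_rows([
  [[0.3,0,0],[0,0,0]],
  [[0.3,0,0],[0,0,0]],
  [[0.3,0,0],[0,0,0]],
  [[0.3,0,0],[0,0,0]],
  [[0.3,0,0],[0,0,0]],
  [[0.3,0,0],[0,0,0]],
  [[0.3,0,0],[0,0,0]],
  [[0.3,0,0],[0,0,0]],
  [[0.1,0,0],[0,0,0]],
  [[0,0,0],[0,0,0]],
])

```text
time: 56.1
tool_pos: [0.4158, 0.3107, 0.0039]
tool_rot: [-3.141, -0.0, -3.113]
contact_force: [0.3, 0.6, -0.8]
opening: 0.0098
grip_force: 20.0
```

>>> send_rows([
  [[0,0,-0.5],[0,0,0]],
  [[0,0,-0.8],[0,0,0]],
  [[0,0,-1],[0,0,0]],
  [[0,0,-0.9],[0,0,0]],
  [[-0.2,-0.9,0],[0,0,0]],
  [[-0.2,-1,0],[0,0,0]],
  [[-0.2,-1,0],[0,0,0]],
  [[-0.2,-1,0],[0,0,0]],
  [[-0.2,-1,0],[0,0,0]],
  [[-0.2,-1,0],[0,0,0]],
])

```text
time: 57.35
tool_pos: [0.4509, 0.1633, 0.0849]
tool_rot: [3.142, 0.001, -3.113]
contact_force: [-0.6, 0.5, -1.9]
opening: 0.01
grip_force: 20.0
```

>>> send_rows([
  [[-0.25,-1,0],[0,0,-0.0055]],
  [[-0.25,-1,0],[0,0,0]],
  [[-0.25,-1,0],[0,0,0]],
  [[-0.25,-1,0],[0,0,0]],
  [[-0.25,-1,0],[0,0,0]],
  [[-0.25,-1,0],[0,0,0]],
  [[-0.25,-1,0],[0,0,0]],
  [[-0.25,-1,0],[0,0,0]],
  [[-0.16,-0.82,0],[0,0,0]],
  [[0,0,0],[0,0,0]],
])

```text
time: 58.6
tool_pos: [0.5127, -0.0555, 0.0844]
tool_rot: [-3.141, 0.001, -3.106]
contact_force: [0.5, 0.8, -0.7]
opening: 0.01
grip_force: 20.0
```

>>> send_rows([
  [[0,0,0],[0,0,0]],
  [[0,0,0],[0,0,0]],
  [[0,0,0.4],[0,0,0]],
  [[0,0,0.5],[0,0,0]],
  [[0,0,0.5],[0,0,0]],
  [[0,0,0.1],[0,0,0]],
  [[0,0,0],[0,0,0]],
  [[0,0,0],[0,0,0]],
  [[0,0,0],[0,0,0]],
  [[0,0,0],[0,0,0]],
])

```text
time: 59.85
tool_pos: [0.5124, -0.0543, 0.0468]
tool_rot: [-3.141, 0.001, -3.104]
contact_force: [0.5, -0.1, -2.0]
opening: 0.0102
grip_force: 20.0
```

>>> send_rows([
  [[0.08,0,0.4],[0,0,0]],
  [[0,0,0.4],[0,0,0]],
  [[0,0,0.4],[0,0,0]],
  [[0,0,0.25],[0,0,0]],
  [[0,0,0.15],[0,0,0]],
  [[0,0,0.08],[0,0,0]],
  [[0,0,0.03],[0,0,0]],
  [[0,0,0],[0,0,0]],
  [[0,0,0],[0,0,0]],
  [[0,0,0],[0,0,0]],
])

```text
time: 61.1
tool_pos: [0.5105, -0.0544, 0.004]
tool_rot: [-3.141, 0.001, -3.104]
contact_force: [0.4, -0.0, -0.2]
opening: 0.01
grip_force: 20.0
```

>>> send_rows([
  [[0,0.04,0],[0,0,0]],
  [[0,0.04,0],[0,0,0]],
  [[0,0.04,0],[0,0,0]],
  [[0,0.04,0],[0,0,0]],
  [[0,0,0],[0,0,0]],
  [[0,0,0],[0,0,0]],
  [[0,0,0],[0,0,0]],
  [[0,0,0],[0,0,0]],
  [[0,0,0],[0,0,0]],
  [[0,0,0],[0,0,0]],
])

```text
time: 62.35
tool_pos: [0.5104, -0.0504, 0.0039]
tool_rot: [-3.141, 0.001, -3.104]
contact_force: [1.5, -2.9, 4.4]
opening: 0.0099
grip_force: 20.0
```

>>> send_rows([
  [[0,0,0],[0,0,0]],
  [[0,0,0],[0,0,0]],
  [[-0.05,0,0],[0,0,0]],
  [[-0.05,0,0],[0,0,0]],
  [[-0.05,0,0],[0,0,0]],
  [[-0.05,0,0],[0,0,0]],
  [[-0.02,0,0],[0,0,0]],
  [[0,0,0],[0,0,0]],
  [[0,0,0],[0,0,0]],
  [[0,0,0],[0,0,0]],
], force=6)

```text
time: 63.6
tool_pos: [0.5127, -0.0503, 0.0029]
tool_rot: [3.141, -0.006, -3.104]
contact_force: [-5.3, -5.9, 3.0]
opening: 0.0101
grip_force: 6.0
```

>>> send_rows([
  [[0,0.03,0],[0,0,0]],
  [[0,0.03,0],[0,0,0]],
  [[-0.02,0,0],[0,0,0]],
  [[-0.02,0,0],[0,0,0]],
  [[0,0,0],[0,0,0]],
  [[0,0,0],[0,0,0]],
  [[0,0,0],[0,0,0]],
  [[0,0,0],[0,0,0]],
  [[0,0,0],[0,0,0]],
  [[0,0,0],[0,0,0]],
])

```text
time: 64.85
tool_pos: [0.5137, -0.0495, 0.0031]
tool_rot: [-3.141, -0.006, -3.104]
contact_force: [-6.5, -7.9, 5.2]
opening: 0.0104
grip_force: 6.0
```

>>> send_rows([
  [[0,0,0],[0,0,0]],
  [[0,0,0],[0,0,0]],
  [[0,0,0],[0,0,0]],
  [[0,0,-0.2],[0,0,0]],
  [[0,0,-0.5],[0,0,0]],
  [[0,0,-0.8],[0,0,0]],
  [[0,0,-1],[0,0,0]],
  [[0,0,-1],[0,0,0]],
  [[0,0,-1],[0,0,0]],
  [[0,0,-1],[0,0,0]],
], gripper=-0.45)

```text
time: 66.1
tool_pos: [0.5166, -0.0485, 0.1432]
tool_rot: [-3.141, 0.001, -3.104]
contact_force: [0.3, -0.1, 0.2]
opening: 0.0252
grip_force: 0.0
```

>>> send_rows([
  [[0.8,0.4,-1],[0,0,0]],
  [[0.8,0.4,-1],[0,0,0]],
  [[0.8,0.4,-0.5],[0,0,0]],
  [[0.8,0.4,0],[0,0,0]],
  [[0,0,0],[0,0,0.11]],
  [[0,0,0],[0,0,0.11]],
  [[0,0,0],[0,0,0.11]],
  [[0,0,0],[0,0,0.11]],
  [[0,0,0],[0,0,0.11]],
  [[0,0,0],[0,0,0.11]],
])

```text
time: 67.35
tool_pos: [0.4351, -0.0115, 0.2047]
tool_rot: [3.141, 0.001, 2.137]
contact_force: [0.1, -0.8, -0.3]
opening: 0.0252
grip_force: 0.0
```

>>> send_rows([
  [[0,0,0],[0,0,0.11]],
  [[0,0,0],[0,0,0.11]],
  [[0,0,0],[0,0,0.11]],
  [[0,0,0],[0,0,0.11]],
  [[0,0,0],[0,0,0.11]],
  [[0,0,0],[0,0,0.11]],
  [[0,0,0],[0,0,0.11]],
  [[0,0,0],[0,0,0.11]],
  [[0,0,0],[0,0,0.11]],
  [[0,0,0],[0,0,0.11]],
])

```text
time: 68.6
tool_pos: [0.4351, -0.0115, 0.2047]
tool_rot: [3.141, -0.001, 0.409]
contact_force: [0.1, -0.5, 0.7]
opening: 0.0249
grip_force: 0.0
```

>>> send_rows([
  [[0,0,0],[0,0,0.11]],
  [[0,0,0],[0,0,0.11]],
  [[0,0,0],[0,0,0.04]],
  [[0,0,0],[0,0,0]],
  [[0,0,0],[0,0,0]],
  [[0,0,0],[0,0,0]],
  [[0,0,0],[0,0,0]],
  [[0,0,0],[0,0,0]],
  [[0,0,0],[0,0,0]],
  [[0,0,0],[0,0,0]],
])

```text
time: 69.85
tool_pos: [0.4351, -0.0116, 0.2037]
tool_rot: [3.142, 0.0, 0.006]
contact_force: [0.3, -0.4, 0.5]
opening: 0.0249
grip_force: 0.0
```

```bash
python3 - <<'E'
from h import *
o,p,P,r=fins(.045,.062,xr=(.38,.58),yr=(-.2,.4)); cv2.imwrite("pics/w12.png",p); np.save("pics/w12P.npy",P)
print(o["tool_pos"],o["tool_rot"],o["time"])
for q in r: print(q[0],q[1].round(4),q[3].round(3))
i=proj(cal("wrist"),[[.50,0.0,.02]])[0].astype(int); x0=max(i[0]-130,0); y0=max(i[1]-90,0)
cv2.imwrite("pics/w12c.png",cv2.resize(p[y0:y0+190,x0:x0+260],None,fx=3,fy=3,interpolation=cv2.INTER_CUBIC))
E
```

```text
[ 0.43513022 -0.01156679  0.20372035] [3.14151980e+00 8.26816860e-05 5.99027381e-03] 69.85
331 [0.5593 0.1515 0.0548] [0.024 0.019 0.017]
203 [ 0.5128 -0.0012  0.0554] [0.026 0.011 0.009]
206 [0.5098 0.0449 0.055 ] [0.025 0.011 0.012]
195 [ 0.5099 -0.0489  0.0551] [0.025 0.01  0.012]
136 [ 0.5062 -0.1965  0.0535] [0.025 0.008 0.017]
```

View pics/w12c.png

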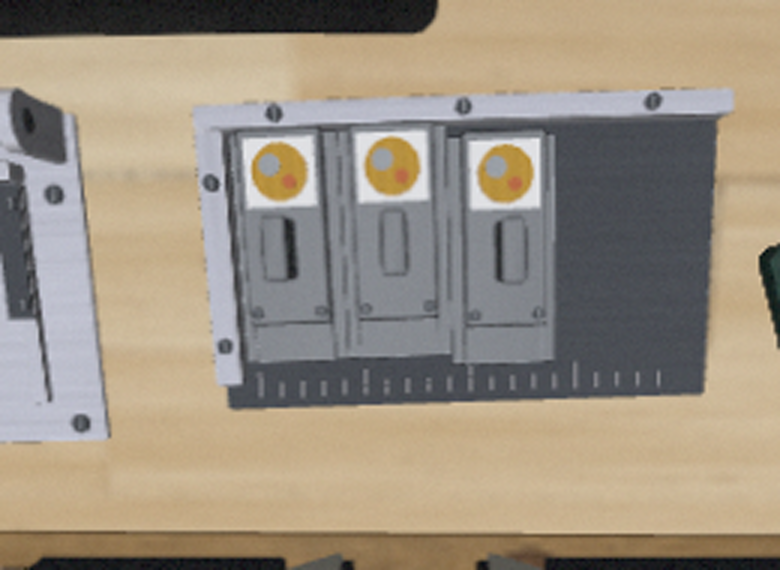

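Wrist view: the three cassettes are on the rail. C3 (crop 503,135) stands about 4 mm short of the fence and C1 perhaps 1 mm. I'll push each one home on its front end with closed fingers, then push the row sideways.

>>> send_rows([
  [[0.14,0.8,0],[0,0,-0.02]],
  [[0,0.81,0],[0,0,0]],
  [[0,0,1],[0,0,0]],
  [[0,0,1],[0,0,0]],
  [[0,0,1],[0,0,0]],
  [[0,0,1],[0,0,0]],
  [[0,0,1],[0,0,0]],
  [[0,0,1],[0,0,0]],
  [[0,0,0.8],[0,0,0]],
  [[0,0,0],[0,0,0]],
], gripper=-1, force=20)

```text
time: 71.15
tool_pos: [0.4386, -0.0515, 0.0328]
tool_rot: [-3.141, 0.003, 0.037]
contact_force: [0.2, -0.1, 0.3]
opening: 0.0004
grip_force: 0.0
```

>>> send_rows([
  [[0,0,0.5],[0,0,0]],
  [[0,0,0.5],[0,0,0]],
  [[0,0,0.5],[0,0,0]],
  [[0,0,0.4],[0,0,0]],
  [[0,0,0.2],[0,0,0]],
  [[0,0,0],[0,0,0]],
  [[0,0,0],[0,0,0]],
  [[0,0,0],[0,0,0]],
  [[0,0,0],[0,0,0]],
  [[0,0,0],[0,0,0]],
])

```text
time: 72.4
tool_pos: [0.4396, -0.0518, -0.0186]
tool_rot: [3.141, -0.0, 0.037]
contact_force: [-0.4, 0.1, 1.0]
opening: 0.0003
grip_force: 0.0
```

>>> send_rows([
  [[0.1,0,0],[0,0,0]],
  [[0.1,0,0],[0,0,0]],
  [[0.1,0,0],[0,0,0]],
  [[0.1,0,0],[0,0,0]],
  [[0.08,0,0],[0,0,0]],
  [[0.06,0,0],[0,0,0]],
  [[0.02,0,0],[0,0,0]],
  [[0,0,0],[0,0,0]],
  [[0,0,0],[0,0,0]],
  [[0,0,0],[0,0,0]],
])

```text
time: 73.65
tool_pos: [0.4537, -0.0513, -0.0187]
tool_rot: [3.141, -0.0, 0.037]
contact_force: [-0.4, 0.2, 0.5]
opening: 0.0004
grip_force: 0.1
```

>>> send_rows([
  [[0.02,0,0],[0,0,0]],
  [[0.02,0,0],[0,0,0]],
  [[0,0,0],[0,0,0]],
  [[0,0,0],[0,0,0]],
  [[0,0,0],[0,0,0]],
  [[0,0,0],[0,0,0]],
  [[0,0,0],[0,0,0]],
  [[0,0,0],[0,0,0]],
  [[0,0,0],[0,0,0]],
  [[0,0,0],[0,0,0]],
])

```text
time: 74.9
tool_pos: [0.454, -0.0512, -0.0188]
tool_rot: [-3.141, 0.001, 0.037]
contact_force: [-6.0, -2.0, 3.3]
opening: 0.0006
grip_force: 2.6
```

>>> send_rows([
  [[0.03,0,0],[0,0,0]],
  [[0,0,0],[0,0,0]],
  [[0,0,0],[0,0,0]],
  [[0,0,0],[0,0,0]],
  [[-0.06,0,0],[0,0,0]],
  [[-0.3,0,0],[0,0,0]],
  [[0,-0.6,0],[0,0,0]],
  [[0,-0.6,0],[0,0,0]],
  [[0,-0.72,0],[0,0,0]],
  [[0,0,0],[0,0,0]],
])

```text
time: 76.15
tool_pos: [0.4445, -0.002, -0.0187]
tool_rot: [3.142, -0.0, 0.04]
contact_force: [0.3, -0.0, -0.0]
opening: 0.0001
grip_force: 0.0
```

>>> send_rows([
  [[0.1,0,0],[0,0,0]],
  [[0.1,0,0],[0,0,0]],
  [[0.08,0,0],[0,0,0]],
  [[0.03,0,0],[0,0,0]],
  [[0.02,0,0],[0,0,0]],
  [[0,0,0],[0,0,0]],
  [[0,0,0],[0,0,0]],
  [[0,0,0],[0,0,0]],
  [[0,0,0],[0,0,0]],
  [[0,0,0],[0,0,0]],
])

```text
time: 77.4
tool_pos: [0.4521, -0.0032, -0.0189]
tool_rot: [-3.141, 0.001, 0.037]
contact_force: [-4.9, -2.4, 2.1]
opening: 0.0004
grip_force: 2.5
```

>>> send_rows([
  [[0.02,0,0],[0,0,0]],
  [[0,0,0],[0,0,0]],
  [[0,0,0],[0,0,0]],
  [[-0.06,0,0],[0,0,0]],
  [[-0.3,0,0],[0,0,0]],
  [[0,-0.6,0],[0,0,0]],
  [[0,-0.6,0],[0,0,0]],
  [[0,-0.7,0],[0,0,0]],
  [[0,0,0],[0,0,0]],
  [[0,0,0],[0,0,0]],
])

```text
time: 78.65
tool_pos: [0.4427, 0.0441, -0.0187]
tool_rot: [3.141, -0.0, 0.038]
contact_force: [0.2, -0.2, -0.3]
opening: 0.0004
grip_force: 0.0
```

>>> send_rows([
  [[0.1,0,0],[0,0,0]],
  [[0.1,0,0],[0,0,0]],
  [[0.08,0,0],[0,0,0]],
  [[0.03,0,0],[0,0,0]],
  [[0.02,0,0],[0,0,0]],
  [[0,0,0],[0,0,0]],
  [[0,0,0],[0,0,0]],
  [[0,0,0],[0,0,0]],
  [[0,0,0],[0,0,0]],
  [[0,0,0],[0,0,0]],
])

```text
time: 79.9
tool_pos: [0.4503, 0.0441, -0.0189]
tool_rot: [3.141, 0.001, 0.037]
contact_force: [-3.9, -3.1, 1.2]
opening: -0.0
grip_force: 2.1
```

>>> send_rows([
  [[0.03,0,0],[0,0,0]],
  [[0,0,0],[0,0,0]],
  [[0,0,0],[0,0,0]],
  [[-0.06,0,0],[0,0,0]],
  [[-0.6,0,0],[0,0,0]],
  [[0,1,0],[0,0,0]],
  [[0,1,0],[0,0,0]],
  [[0,1,0],[0,0,0]],
  [[0,1,0],[0,0,0]],
  [[0,1,0],[0,0,0]],
])

```text
time: 81.15
tool_pos: [0.4412, -0.0824, -0.0184]
tool_rot: [3.141, -0.003, 0.037]
contact_force: [-0.2, 0.4, -0.3]
opening: 0.0003
grip_force: 0.0
```

>>> send_rows([
  [[0,0.7,0],[0,0,0]],
  [[0.6,0,0],[0,0,0]],
  [[0.8,0,0],[0,0,0]],
  [[0.8,0,0],[0,0,0]],
  [[0.6,0,0],[0,0,0]],
  [[0,0,0],[0,0,0]],
  [[0,0,0],[0,0,0]],
  [[0,-0.2,0],[0,0,0]],
  [[0,-0.1,0],[0,0,0]],
  [[0,0,0],[0,0,0]],
])

```text
time: 82.4
tool_pos: [0.5098, -0.0884, -0.0187]
tool_rot: [3.142, -0.0, 0.038]
contact_force: [0.7, -0.3, -0.1]
opening: 0.0005
grip_force: 0.0
```

>>> send_rows([
  [[0,-0.08,0],[0,0,0]],
  [[0,-0.08,0],[0,0,0]],
  [[0,-0.06,0],[0,0,0]],
  [[0,-0.06,0],[0,0,0]],
  [[0,-0.04,0],[0,0,0]],
  [[0,-0.04,0],[0,0,0]],
  [[0,0,0],[0,0,0]],
  [[0,0,0],[0,0,0]],
  [[0,0,0],[0,0,0]],
  [[0,0,0],[0,0,0]],
])

```text
time: 83.65
tool_pos: [0.5101, -0.0845, -0.0176]
tool_rot: [3.135, -0.001, 0.039]
contact_force: [-5.8, -23.0, 5.9]
opening: 0.0004
grip_force: 11.9
```

>>> send_rows([
  [[0,0.06,0],[0,0,0]],
  [[0,0.3,0],[0,0,0]],
  [[0,0.4,0],[0,0,0]],
  [[0,0,-1],[0,0,0]],
  [[0,0,-1],[0,0,0]],
  [[0,0,-1],[0,0,0]],
  [[0,0,-1],[0,0,0]],
  [[-0.8,-0.4,-1],[0,0,0]],
  [[-0.8,-0.8,-1],[0,0,0]],
  [[-0.8,-0.8,-1],[0,0,0]],
])

```text
time: 84.9
tool_pos: [0.4477, -0.0504, 0.1568]
tool_rot: [-3.141, 0.0, 0.037]
contact_force: [0.3, 0.2, 0.6]
opening: 0.0007
grip_force: 0.0
```

>>> send_rows([
  [[-0.6,-0.8,0],[0,0,0]],
  [[0,0,0],[0,0,0]],
  [[0,0,0],[0,0,0]],
  [[0,0,0],[0,0,0]],
  [[0,0,0],[0,0,0]],
  [[0,0,0],[0,0,0]],
  [[0,0,0],[0,0,0]],
  [[0,0,0],[0,0,0]],
  [[0,0,0],[0,0,0]],
  [[0,0,0],[0,0,0]],
])

```text
time: 86.15
tool_pos: [0.4327, -0.0315, 0.1563]
tool_rot: [3.142, -0.0, 0.037]
contact_force: [-0.2, -0.6, -0.4]
opening: 0.0005
grip_force: 0.0
```

```bash
python3 - <<'E'
from h import *
o,p,P,r=fins(.051,.062,xr=(.38,.58),yr=(-.2,.4)); cv2.imwrite("pics/w13.png",p); np.save("pics/w13P.npy",P)
print(o["tool_pos"],o["tool_rot"],o["time"])
for q in r: print(q[0],q[1].round(4),q[2].round(4),q[3].round(3))
i=proj(cal("wrist"),[[.51,0.0,.02]])[0].astype(int); x0=max(i[0]-90,0); y0=max(i[1]-65,0)
cv2.imwrite("pics/w13c.png",cv2.resize(p[y0:y0+130,x0:x0+180],None,fx=4.4,fy=4.4,interpolation=cv2.INTER_CUBIC))
E
```

```text
[ 0.43274827 -0.03149396  0.15626995] [ 3.14150890e+00 -6.28765237e-05  3.74138214e-02] 86.15
385 [0.5596 0.1519 0.0563] [0.5607 0.1536 0.0565] [0.024 0.02  0.011]
278 [0.5108 0.0456 0.0554] [0.5108 0.0461 0.0544] [0.025 0.012 0.006]
268 [ 0.5126 -0.0022  0.0553] [ 0.5124 -0.0021  0.0548] [0.025 0.011 0.006]
264 [ 0.5143 -0.0491  0.0554] [ 0.5142 -0.0494  0.0544] [0.025 0.011 0.007]
152 [ 0.5053 -0.1963  0.0566] [ 0.5048 -0.1962  0.0565] [0.026 0.008 0.011]
```

View pics/w13c.png

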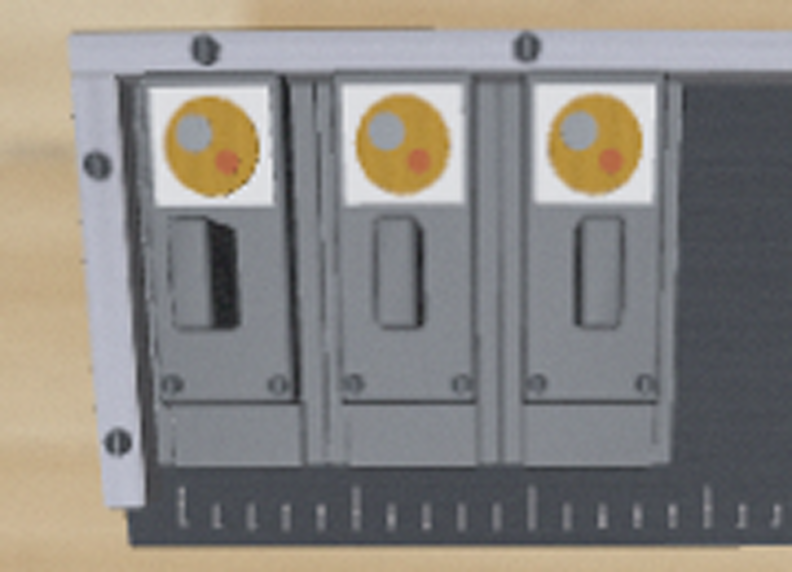

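Row looks right: C1 to C3 flush at the fence with consistent spacing, and C1 along the stop. Now the bar. I turn to yaw ≈ π/2 and measure the rod where it lies back.

>>> send_rows([
  [[0,0,-1],[0,0,0]],
  [[0,0,-1],[0,0,0]],
  [[0,0,-1],[0,0,0]],
  [[0,0,-1],[0,0,0]],
  [[0.2,-1,0],[0,0,0]],
  [[0.2,-1,0],[0,0,0]],
  [[0.2,-1,0],[0,0,0]],
  [[0.2,-1,0],[0,0,0]],
  [[0.2,-1,0],[0,0,0]],
  [[0.2,-1,0],[0,0,0]],
], gripper=-0.4)

```text
time: 87.45
tool_pos: [0.4572, 0.1204, 0.2562]
tool_rot: [3.141, -0.0, 0.037]
contact_force: [0.6, -0.2, 0.3]
opening: 0.0275
grip_force: 0.0
```

>>> send_rows([
  [[0.2,-1,0],[0,0,0]],
  [[0.2,-1,0],[0,0,0]],
  [[0.2,-1,0],[0,0,0]],
  [[0,-1,0],[0,0,0]],
  [[0,-1,0],[0,0,0]],
  [[0,0,0],[0,0,-0.11]],
  [[0,0,0],[0,0,-0.11]],
  [[0,0,0],[0,0,-0.11]],
  [[0,0,0],[0,0,-0.11]],
  [[0,0,0],[0,0,-0.11]],
])

```text
time: 88.7
tool_pos: [0.4674, 0.245, 0.2561]
tool_rot: [-3.141, 0.0, 0.907]
contact_force: [-1.0, -0.1, -0.9]
opening: 0.0275
grip_force: 0.0
```

>>> send_rows([
  [[0,0,0],[0,0,-0.11]],
  [[0,0,0],[0,0,-0.11]],
  [[0,0,0],[0,0,-0.11]],
  [[0,0,0],[0,0,-0.11]],
  [[0,0,0],[0,0,-0.004]],
  [[0,0,0],[0,0,0]],
  [[0,0,0],[0,0,0]],
  [[0,0,0],[0,0,0]],
  [[0,0,0],[0,0,0]],
  [[0,0,0],[0,0,0]],
])

```text
time: 89.95
tool_pos: [0.4674, 0.245, 0.2562]
tool_rot: [-3.142, 0.0, 1.599]
contact_force: [-0.7, 0.7, -0.3]
opening: 0.0275
grip_force: 0.0
```

```bash
python3 - <<'E'
from h import *
o=robot.observe(); print(o["tool_pos"],o["tool_rot"],o["time"],o["qpos"])
c=cal("wrist"); p,d=read_camera("wrist"); cv2.imwrite("pics/w14.png",p); P=cloud(c,d); X,Y,Z=P[...,0],P[...,1],P[...,2]
for y0 in np.arange(.30,.42,.02):
    m=(abs(Y-y0)<.005)&(X>.605)&(X<.66)&(Z>.14)&(Z<.21); m[205:]=0
    if m.sum()>3: print("rod",y0.round(3),m.sum(),X[m].min().round(4),X[m].max().round(4),Z[m].max().round(4), X[m][Z[m].argmax()].round(4))
    m=(abs(Y-y0)<.005)&(X>.57)&(X<.605)&(Z>.12)&(Z<.21); m[205:]=0
    if m.sum()>3: print(" flat",y0.round(3),m.sum(),X[m].min().round(4),X[m].max().round(4),Z[m].min().round(4),Z[m].max().round(4))
for n in("top",):
    o,p,P,r=fins(.04,.062,xr=(.38,.58),yr=(-.16,.4),name=n,minpx=8)
    for q in r: print(n,q[0],q[1].round(4))
E
```

```text
[0.46743778 0.24496383 0.25620234] [-3.14155723e+00  1.28222929e-04  1.59851755e+00] 89.95 [ 3.37501527e-01  3.07635002e-01  1.40786431e+00 -1.12494802e-04
  1.42616617e+00  3.09796519e-01]
rod 0.3 164 0.6235 0.6362 0.1854 0.6294
 flat 0.3 114 0.584 0.5964 0.1524 0.1619
rod 0.32 173 0.6234 0.636 0.1852 0.6315
 flat 0.32 129 0.5832 0.5964 0.1546 0.1624
rod 0.34 153 0.6234 0.635 0.1838 0.6273
 flat 0.34 116 0.5858 0.5953 0.1521 0.1623
rod 0.36 159 0.6225 0.6348 0.184 0.6308
 flat 0.36 137 0.5821 0.5949 0.1521 0.1621
rod 0.38 165 0.6229 0.6341 0.1841 0.6282
 flat 0.38 137 0.5822 0.5952 0.1545 0.1621
rod 0.4 176 0.622 0.6332 0.1837 0.6281
 flat 0.4 135 0.5835 0.5946 0.1523 0.1614
top 41 [ 0.5147 -0.0026  0.0537]
top 41 [ 0.5155 -0.0512  0.0544]
top 40 [0.512  0.0452 0.0536]
```

```bash
cat > rows.py <<'E'
from h import *
A=.028; CX=np.array([np.cos(A),np.sin(A),0]); U=np.array([0,0,1.]); OFF=.0428
H=np.array([.5552,.2868,.048])
R0=R.from_euler("xyz",[np.pi,0,np.pi/2+A])
def pose(rod,beta,back=0):
    r=R0*R.from_rotvec([-beta,0,0]); z=r.as_matrix()[:,2]; return rod+(OFF-back)*z, r
def rod(th): return H+.15*(-np.cos(th)*CX+np.sin(th)*U)
def rows(start,poses):
    p,r=start; out=[]
    for q,s in poses:
        sh=np.round(r.inv().apply(q-p)/.025,2); t=np.round((r.inv()*s).as_rotvec()/(np.pi/2),3)
        out.append((sh,t)); p=p+r.apply(sh*.025); r=r*R.from_rotvec(t*np.pi/2)
    print("[" + ", ".join("[%s, %s]"%(list(map(float,a+0.)),list(map(float,b+0.))) for a,b in out)+"]"); return p,r
E
python3 - <<'E'
from rows import *
o=robot.observe(); s=(o["tool_pos"],R.from_euler("xyz",o["tool_rot"]))
print(rod(2.1))
R1=np.array([.630,.289,.1785]); b=np.radians(40)
e=pose(R1,b,.08); print(e[0])
P=[(s[0]+(e[0]-s[0])*f, R0*R.from_rotvec([-b*f,0,0])) for f in np.arange(1,11)/10]
s=rows(s,P)
P=[pose(R1,b,.08*(1-f)) for f in (.1,.25,.4,.55,.7,.85,1)]
s=rows(s,P)
E
```

```text
[0.63089723 0.28892008 0.1774814 ]
[0.60609767 0.28833056 0.20699685]
[[[0.16, 0.56, 0.2], [-0.044, 0.0, 0.0]], [[0.16, 0.54, 0.23], [-0.045, 0.0, 0.0]], [[0.15, 0.53, 0.27], [-0.044, 0.0, 0.0]], [[0.16, 0.51, 0.31], [-0.045, 0.0, 0.0]], [[0.16, 0.48, 0.35], [-0.044, 0.0, 0.0]], [[0.16, 0.46, 0.37], [-0.045, 0.0, 0.0]], [[0.16, 0.43, 0.41], [-0.044, 0.0, 0.0]], [[0.15, 0.4, 0.44], [-0.045, 0.0, 0.0]], [[0.16, 0.37, 0.46], [-0.044, 0.0, 0.0]], [[0.16, 0.34, 0.49], [-0.044, 0.0, 0.0]]]
[[[0.0, 0.0, 0.32], [0.0, 0.0, 0.0]], [[0.0, 0.0, 0.48], [0.0, 0.0, 0.0]], [[0.0, 0.0, 0.48], [0.0, 0.0, 0.0]], [[0.0, 0.0, 0.48], [0.0, 0.0, 0.0]], [[0.0, 0.0, 0.48], [0.0, 0.0, 0.0]], [[0.0, 0.0, 0.48], [0.0, 0.0, 0.0]], [[0.0, 0.0, 0.48], [0.0, 0.0, 0.0]]]
```

>>> send_rows([
  [[0.16,0.56,0.2],[-0.044,0.0,0.0]],
  [[0.16,0.54,0.23],[-0.045,0.0,0.0]],
  [[0.15,0.53,0.27],[-0.044,0.0,0.0]],
  [[0.16,0.51,0.31],[-0.045,0.0,0.0]],
  [[0.16,0.48,0.35],[-0.044,0.0,0.0]],
  [[0.16,0.46,0.37],[-0.045,0.0,0.0]],
  [[0.16,0.43,0.41],[-0.044,0.0,0.0]],
  [[0.15,0.4,0.44],[-0.045,0.0,0.0]],
  [[0.16,0.37,0.46],[-0.044,0.0,0.0]],
  [[0.16,0.34,0.49],[-0.044,0.0,0.0]],
])

```text
time: 91.3
tool_pos: [0.6066, 0.2887, 0.2071]
tool_rot: [2.442, -0.001, 1.599]
contact_force: [0.6, -1.1, -0.4]
opening: 0.0273
grip_force: 0.0
```

```bash
python3 - <<'E'
from rows import *
o=robot.observe(); s=(o["tool_pos"],R.from_euler("xyz",o["tool_rot"])); print(o["tool_pos"],o["tool_rot"],o["qpos"].round(2))
R1=np.array([.630,.289,.1785]); b=np.radians(40)
rows(s,[pose(R1,b,.08*(1-f)) for f in (.1,.25,.4,.55,.7,.85,1)])
E
```

```text
[0.60656858 0.28865364 0.20711314] [ 2.44191592e+00 -5.61671538e-04  1.59895276e+00] [ 0.47  0.33  1.76 -0.64  0.49  0.93]
[[[-0.01, -0.02, 0.31], [0.001, 0.0, 0.0]], [[0.0, 0.0, 0.48], [0.0, 0.0, 0.0]], [[0.0, 0.0, 0.48], [0.0, 0.0, 0.0]], [[0.0, 0.0, 0.48], [0.0, 0.0, 0.0]], [[0.0, 0.0, 0.48], [0.0, 0.0, 0.0]], [[0.0, 0.0, 0.48], [0.0, 0.0, 0.0]], [[0.0, 0.0, 0.48], [0.0, 0.0, 0.0]]]
```

>>> send_rows([
  [[-0.01,-0.02,0.31],[0,0,0]],
  [[0,0,0.48],[0,0,0]],
  [[0,0,0.48],[0,0,0]],
  [[0,0,0.48],[0,0,0]],
  [[0,0,0.48],[0,0,0]],
  [[0,0,0.48],[0,0,0]],
  [[0,0,0.48],[0,0,0]],
  [[0,0,0],[0,0,0]],
  [[0,0,0],[0,0,0]],
  [[0,0,0],[0,0,0]],
])

```text
time: 92.55
tool_pos: [0.657, 0.2897, 0.1462]
tool_rot: [2.443, -0.0, 1.599]
contact_force: [-0.3, -0.8, 0.5]
opening: 0.0278
grip_force: 0.0
```

```bash
python3 - <<'E'
from rows import *
o=robot.observe(); print(o["tool_pos"],pose(np.array([.630,.289,.1785]),np.radians(40))[0],o["tool_rot"],o["qpos"].round(2),o["contact_force"].round(1))
E
```

```text
[0.65703045 0.28972013 0.14615248] [0.65750053 0.28977022 0.1457133 ] [ 2.44343468e+00 -1.96128325e-04  1.59897874e+00] [ 0.43  0.48  1.72 -0.74  0.38  1.02] [-0.3 -0.8  0.5]
```

>>> send_rows([
  [[0,0,0],[0,0,0]],
  [[0,0,0],[0,0,0]],
  [[0,0,0],[0,0,0]],
  [[0,0,0],[0,0,0]],
  [[0,0,0],[0,0,0]],
  [[0,0,0],[0,0,0]],
  [[0,0,0],[0,0,0]],
  [[0,0,0],[0,0,0]],
  [[0,0,0],[0,0,0]],
  [[0,0,0],[0,0,0]],
], gripper=-1, force=14)

```text
time: 93.8
tool_pos: [0.6576, 0.2897, 0.1463]
tool_rot: [2.443, -0.0, 1.599]
contact_force: [3.0, -1.1, 4.9]
opening: 0.0116
grip_force: 14.0
```

```bash
python3 - <<'E'
from rows import *
import rows as M
o=robot.observe(); s=(o["tool_pos"],R.from_euler("xyz",o["tool_rot"])); print(o["opening"],o["contact_force"].round(1),o["tool_pos"])
r0=o["tool_pos"]-OFF*s[1].as_matrix()[:,2]; print("rod",r0, rod(2.1))
ths=np.linspace(2.1,0,31)[1:]
P=[]
for i,th in enumerate(ths):
    b=np.radians(40)*np.clip((th-1.0)/.9,0,1)
    f=max(0,1-(i+1)/12)           # fade out the starting offset
    P.append(pose(rod(th)+(r0-rod(2.1))*f,b))
for k in range(0,30,10): s=rows(s,P[k:k+10])
E
```

```text
0.011605625528157954 [ 3.  -1.1  4.9] [0.65757286 0.28971281 0.14632087]
rod [0.63004975 0.28892493 0.17908819] [0.63089723 0.28892008 0.1774814 ]
[[[0.0, -0.16, -0.38], [0.0, 0.0, 0.0]], [[0.0, -0.18, -0.38], [0.0, 0.0, 0.0]], [[0.0, -0.22, -0.36], [0.005, 0.0, 0.0]], [[0.0, -0.33, -0.34], [0.035, 0.0, 0.0]], [[0.0, -0.37, -0.31], [0.035, 0.0, 0.0]], [[0.0, -0.41, -0.28], [0.034, 0.0, 0.0]], [[0.0, -0.44, -0.23], [0.035, 0.0, 0.0]], [[0.0, -0.47, -0.19], [0.034, 0.0, 0.0]], [[0.0, -0.48, -0.14], [0.035, 0.0, 0.0]], [[0.0, -0.5, -0.09], [0.034, 0.0, 0.0]]]
[[[0.0, -0.51, -0.04], [0.035, 0.0, 0.0]], [[0.0, -0.52, 0.01], [0.034, 0.0, 0.0]], [[0.0, -0.5, 0.06], [0.035, 0.0, 0.0]], [[0.0, -0.5, 0.1], [0.035, 0.0, 0.0]], [[0.0, -0.48, 0.16], [0.034, 0.0, 0.0]], [[0.0, -0.43, 0.21], [0.025, 0.0, 0.0]], [[0.0, -0.34, 0.25], [0.0, 0.0, 0.0]], [[0.0, -0.33, 0.26], [0.0, 0.0, 0.0]], [[0.0, -0.3, 0.3], [0.0, 0.0, 0.0]], [[0.0, -0.28, 0.31], [0.0, 0.0, 0.0]]]
[[[0.0, -0.26, 0.33], [0.0, 0.0, 0.0]], [[0.0, -0.24, 0.35], [0.0, 0.0, 0.0]], [[0.0, -0.21, 0.36], [0.0, 0.0, 0.0]], [[0.0, -0.18, 0.38], [0.0, 0.0, 0.0]], [[0.0, -0.16, 0.39], [0.0, 0.0, 0.0]], [[0.0, -0.13, 0.39], [0.0, 0.0, 0.0]], [[0.0, -0.1, 0.41], [0.0, 0.0, 0.0]], [[0.0, -0.07, 0.42], [0.0, 0.0, 0.0]], [[0.0, -0.05, 0.41], [0.0, 0.0, 0.0]], [[0.0, -0.01, 0.42], [0.0, 0.0, 0.0]]]
```

>>> send_rows([
  [[0.0,-0.16,-0.38],[0.0,0.0,0.0]],
  [[0.0,-0.18,-0.38],[0.0,0.0,0.0]],
  [[0.0,-0.22,-0.36],[0.005,0.0,0.0]],
  [[0.0,-0.33,-0.34],[0.035,0.0,0.0]],
  [[0.0,-0.37,-0.31],[0.035,0.0,0.0]],
  [[0.0,-0.41,-0.28],[0.034,0.0,0.0]],
  [[0.0,-0.44,-0.23],[0.035,0.0,0.0]],
  [[0.0,-0.47,-0.19],[0.034,0.0,0.0]],
  [[0.0,-0.48,-0.14],[0.035,0.0,0.0]],
  [[0.0,-0.5,-0.09],[0.034,0.0,0.0]],
])

```text
time: 95.05
tool_pos: [0.5423, 0.2871, 0.1561]
tool_rot: [2.831, -0.002, 1.599]
contact_force: [-0.6, 0.6, 6.5]
opening: 0.0114
grip_force: 14.0
```

>>> send_rows([
  [[0.0,-0.51,-0.04],[0.035,0.0,0.0]],
  [[0.0,-0.52,0.01],[0.034,0.0,0.0]],
  [[0.0,-0.5,0.06],[0.035,0.0,0.0]],
  [[0.0,-0.5,0.1],[0.035,0.0,0.0]],
  [[0.0,-0.48,0.16],[0.034,0.0,0.0]],
  [[0.0,-0.43,0.21],[0.025,0.0,0.0]],
  [[0.0,-0.34,0.25],[0.0,0.0,0.0]],
  [[0.0,-0.33,0.26],[0.0,0.0,0.0]],
  [[0.0,-0.3,0.3],[0.0,0.0,0.0]],
  [[0.0,-0.28,0.31],[0.0,0.0,0.0]],
])

```text
time: 96.3
tool_pos: [0.4396, 0.2838, 0.1008]
tool_rot: [-3.141, -0.001, 1.599]
contact_force: [2.8, 5.2, -3.8]
opening: 0.0113
grip_force: 14.0
```

```bash
python3 - <<'E'
from rows import *
o=robot.observe(); s=(o["tool_pos"],R.from_euler("xyz",o["tool_rot"])); print(o["opening"],o["grip_force"],o["contact_force"].round(1),o["tool_pos"],o["tool_rot"])
print(pose(rod(.7),0)[0], pose(rod(0),0)[0])
ths=np.linspace(.7,0,11)[1:]
rows(s,[pose(rod(th),0) for th in ths])
E
```

```text
0.011324191538864844 13.997636139392853 [ 2.8  5.2 -3.8] [0.43957041 0.28382178 0.10077573] [-3.14132472e+00 -5.74147717e-04  1.59901919e+00]
[0.44051864 0.28358808 0.10183265] [0.4052588  0.28260055 0.0052    ]
[[[-0.01, -0.22, 0.29], [0.0, 0.0, 0.0]], [[0.0, -0.24, 0.35], [0.0, 0.0, 0.0]], [[0.0, -0.21, 0.36], [0.0, 0.0, 0.0]], [[0.0, -0.18, 0.38], [0.0, 0.0, 0.0]], [[0.0, -0.16, 0.39], [0.0, 0.0, 0.0]], [[0.0, -0.13, 0.4], [0.0, 0.0, 0.0]], [[0.0, -0.1, 0.4], [0.0, 0.0, 0.0]], [[0.0, -0.07, 0.42], [0.0, 0.0, 0.0]], [[0.0, -0.05, 0.41], [0.0, 0.0, 0.0]], [[0.0, -0.01, 0.42], [0.0, 0.0, 0.0]]]
```

>>> send_rows([
  [[-0.01,-0.22,0.29],[0,0,0]],
  [[0,-0.24,0.35],[0,0,0]],
  [[0,-0.21,0.36],[0,0,0]],
  [[0,-0.18,0.38],[0,0,0]],
  [[0,-0.16,0.39],[0,0,0]],
  [[0,-0.13,0.4],[0,0,0]],
  [[0,-0.1,0.4],[0,0,0]],
  [[0,-0.07,0.42],[0,0,0]],
  [[0,-0.05,0.41],[0,0,0]],
  [[0,-0.01,0.42],[0,0,0]],
])

```text
time: 97.55
tool_pos: [0.4067, 0.2828, 0.0068]
tool_rot: [3.139, -0.001, 1.599]
contact_force: [-1.4, -0.1, 22.2]
opening: 0.0113
grip_force: 14.0
```

>>> send_rows([
  [[0,0,0.02],[0,0,0]],
  [[0,0,0.02],[0,0,0]],
  [[0,0,0],[0,0,0]],
  [[0,0,0],[0,0,0]],
  [[0,0,0],[0,0,0]],
  [[0,0,0],[0,0,0]],
  [[0,0,0],[0,0,0]],
  [[0,0,0],[0,0,0]],
  [[0,0,0],[0,0,0]],
  [[0,0,0],[0,0,0]],
])

```text
time: 98.8
tool_pos: [0.4067, 0.2827, 0.0061]
tool_rot: [3.139, -0.001, 1.599]
contact_force: [1.1, 2.6, 7.7]
opening: 0.0118
grip_force: 14.0
```

>>> send_rows([
  [[0,0,0],[0,0,0]],
  [[0,0,0],[0,0,0]],
  [[0,0,0],[0,0,0]],
  [[0,0,-0.2],[0,0,0]],
  [[0,0,-0.4],[0,0,0]],
  [[0,0,-0.8],[0,0,0]],
  [[0,0,-1],[0,0,0]],
  [[0,0,-1],[0,0,0]],
  [[0,0,-1],[0,0,0]],
  [[0,0,-1],[0,0,0]],
], gripper=-0.35)

```text
time: 100.05
tool_pos: [0.4057, 0.2822, 0.1415]
tool_rot: [-3.141, -0.0, 1.599]
contact_force: [-0.1, -1.2, -0.1]
opening: 0.0296
grip_force: 0.0
```

>>> send_rows([
  [[-0.8,0.3,-1],[0,0,0.11]],
  [[-0.8,0.3,-1],[0,0,0.11]],
  [[-0.8,0,-1],[0,0,0.11]],
  [[-0.8,0,0],[0,0,0.11]],
  [[0,0,0],[0,0,0.11]],
  [[0,0,0],[0,0,0.11]],
  [[0,0,0],[0,0,0.11]],
  [[0,0,0],[0,0,0.11]],
  [[0,0,0],[0,0,0.11]],
  [[0,0,0],[0,0,0]],
])

```text
time: 101.3
tool_pos: [0.4027, 0.2049, 0.2154]
tool_rot: [-3.142, 0.001, 0.045]
contact_force: [-1.3, 0.2, 0.4]
opening: 0.03
grip_force: 0.0
```

```bash
python3 - <<'E'
from h import *
o,p,P,r=fins(.051,.062,xr=(.38,.58),yr=(-.1,.14),maxrow=200); cv2.imwrite("pics/w15.png",p)
print(o["tool_pos"],o["tool_rot"],o["time"])
for q in r: print(q[0],q[1].round(4),q[2].round(4),q[3].round(3))
X,Y,Z=P[...,0],P[...,1],P[...,2]; m=(X>.39)&(X<.425)&(Y>.17)&(Y<.4); m[205:]=0
print("rod z",np.percentile(Z[m],[95,99]))
m=(X>.56)&(X<.7)&(Y>.15)&(Y<.42)&(Z>.1); m[205:]=0; print(m.sum())
o,p2,P,r=fins(.04,.062,xr=(.38,.58),yr=(-.16,.14),name="top",minpx=8)
for q in r: print("top",q[0],q[1].round(4))
cv2.imwrite("pics/w15c.png",np.vstack([cv2.resize(p[:215],(760,319)),cv2.resize(p2[150:270,90:450],(760,253))]))
E
```

```text
[0.40271941 0.20489503 0.21544691] [-3.14156548e+00  9.68507316e-04  4.51551018e-02] 101.3
203 [0.511  0.0477 0.0554] [0.5112 0.0473 0.0548] [0.025 0.011 0.006]
204 [0.5126 0.     0.0551] [ 0.5129 -0.0007  0.0543] [0.026 0.012 0.007]
197 [ 0.5144 -0.0479  0.055 ] [ 0.5139 -0.0488  0.0545] [0.026 0.012 0.007]
rod z [0.05364823 0.05455228]
0
top 36 [ 0.514  -0.0031  0.0548]
top 42 [ 0.5152 -0.051   0.0545]
top 39 [0.5122 0.0452 0.0542]
```

View pics/w15c.png

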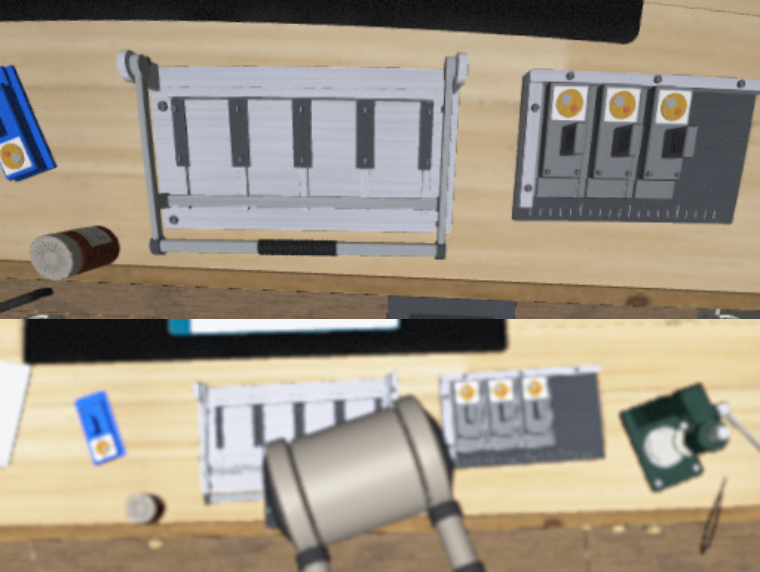

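The bar is down (rod top z ≈ 0.054, same as at the start), the carrier is empty, and the three cassettes stand in one row (fins at crop x ≈ 570, 622 and 680). The bottle and the blue look-alike are where they were. The loupe and tin are outside this crop, and the arm never went near them.

```bash
python3 -c "
from cell import robot
print(robot.hand_in())"
```

```text
the job is handed in; nothing more can be done
None
```

I handed the job in at about 101 s: the three cassettes present are butted in one row on the datum rail, flush to the fence and the end stop as far as the cameras and push forces show, and the bar is fully down on the empty carrier; no verdict was returned.

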